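Clear the tube labeller's rolls and snap its bay cover on

TASK

The tube labeller is being shut down for the night's wipe-down: slide every wound roll straight up off its spindle and lay it flat on the floor of the steel tray, none on top of another. Then set the cover on the empty roll bay and press it down along each of its four edges until it has snapped fully home all round, flat on the rim. Leave the other things on the bench where they are.

Things in the scene. Friction and masses are not known exactly. Their poses are not given: they have to be found in the camera images.
- labeller: Tube labeller: fixed white bench machine, x from -125 to 225 mm, y +-100 mm about its origin, which lies on the bench under the centre of its roll bay; z up. Roll bay: open well, inside 200 (x) by 150 mm (y), deck 40 mm and rim 90 mm above the bench, four upright steel spindles inside. Beyond the bay on +x (from x = 125 mm) is the grey print head, up to 137 mm high.
- bay_mouth (a point): Centre of the roll bay's mouth at rim height (90 mm above the bench), axes as the labeller's. The bay's walls are 25 mm thick. In the middle of each wall a sprung snap catch 24 mm long, sloping above and flat below, stands 4.5 mm into the mouth, its underside 10 mm below the rim.
- cover_grip (a point): Bay cover, loose: white plate 212 (its x) by 162 (its y) by 4 mm, 180 g, right way up on the bench. Point: centre of the grip rib on top, 14 mm thick in x, 70 mm long in y, 22 mm high, 15 mm above the plate's underside; z up. Four round-tipped corner pegs (outer faces 198 x 148 mm) reach 24 mm under the plate and lead it into the mouth with 1 mm play a side. Fits either way round by a half turn.
- cover_edge_a (a point): Press point on the cover's plate top (grey pad) over the snap hook of its -x edge, 95.5 mm from the centre. Laid in the bay's mouth the cover rests on the catches, this point about 101 mm above the bench; pressed here with some 5 to 14 N (all four at once: 20 to 25 N) the edge snaps down and stays, the opposite one may lift or come part-way. Fully home, plate on the rim: 94 mm.
- cover_edge_b (a point): Press point on the cover's plate top (grey pad) over the snap hook of its +x edge, 95.5 mm from the centre. Laid in the bay's mouth the cover rests on the catches, this point about 101 mm above the bench; pressed here with some 5 to 14 N (all four at once: 20 to 25 N) the edge snaps down and stays, the opposite one may lift or come part-way. Fully home, plate on the rim: 94 mm.
- cover_edge_c (a point): Press point on the cover's plate top (grey pad) over the snap hook of its -y edge, 70.5 mm from the centre. Laid in the bay's mouth the cover rests on the catches, this point about 101 mm above the bench; pressed here with some 5 to 14 N (all four at once: 20 to 25 N) the edge snaps down and stays, the opposite one may lift or come part-way. Fully home, plate on the rim: 94 mm.
- cover_edge_d (a point): Press point on the cover's plate top (grey pad) over the snap hook of its +y edge, 70.5 mm from the centre. Laid in the bay's mouth the cover rests on the catches, this point about 101 mm above the bench; pressed here with some 5 to 14 N (all four at once: 20 to 25 N) the edge snaps down and stays, the opposite one may lift or come part-way. Fully home, plate on the rim: 94 mm.
- spindle0 (a point): Foot of spindle 0, at labeller x = -40, y = -36 mm, where a roll's underside rests, 42 mm above the bench. Spindle 19 mm diameter, upright, 40 mm tall with a tapered tip; 40 mm foot disc.
- spindle1 (a point): Foot of spindle 1, at labeller x = -40, y = +36 mm, where a roll's underside rests, 42 mm above the bench. Spindle 19 mm diameter, upright, 40 mm tall with a tapered tip; 40 mm foot disc.
- spindle2 (a point): Foot of spindle 2, at labeller x = +40, y = -36 mm, where a roll's underside rests, 42 mm above the bench. Spindle 19 mm diameter, upright, 40 mm tall with a tapered tip; 40 mm foot disc.
- spindle3 (a point): Foot of spindle 3, at labeller x = +40, y = +36 mm, where a roll's underside rests, 42 mm above the bench. Spindle 19 mm diameter, upright, 40 mm tall with a tapered tip; 40 mm foot disc.
- roll_a_mid (a point): Centre (half-way up, on the axis) of a wound roll: ring 56 mm outside diameter, 36 mm high, bore 26 mm, z along its axis. If present it starts over one of the labeller's spindles, which it must be lifted off straight up (40 mm); at the start this point is 60 mm above the bench. May be absent. Any roll may be on any spindle.
- roll_b_mid (a point): Centre (half-way up, on the axis) of a wound roll: ring 50 mm outside diameter, 36 mm high, bore 26 mm, z along its axis. If present it starts over one of the labeller's spindles, which it must be lifted off straight up (40 mm); at the start this point is 60 mm above the bench. May be absent. Any roll may be on any spindle.
- roll_c_mid (a point): Centre (half-way up, on the axis) of a wound roll: ring 44 mm outside diameter, 36 mm high, bore 26 mm, z along its axis. If present it starts over one of the labeller's spindles, which it must be lifted off straight up (40 mm); at the start this point is 60 mm above the bench. May be absent. Any roll may be on any spindle.
- roll_d_mid (a point): Centre (half-way up, on the axis) of a wound roll: ring 40 mm outside diameter, 36 mm high, bore 26 mm, z along its axis. If present it starts over one of the labeller's spindles, which it must be lifted off straight up (40 mm); at the start this point is 60 mm above the bench. May be absent. Any roll may be on any spindle.
- tray: Shallow steel tray, fixed, outside 216 mm (x) by 156 mm (y), 20 mm high with a 5 mm lip all round outside, inside 210 x 150 mm, floor 3 mm thick; empty at the start. Origin: under its centre, on the bench. A roll lying flat in it has its centre 21 mm above the bench.
- timer: Bystander, loose, not part of the job: kitchen-style bench timer, 55 x 62 x 18 mm. Origin at the centre of its underside.
- marker: Bystander, loose, not part of the job: marker pen lying down, 118 mm long, 13 mm thick. Origin at the centre of its underside.
- tube_rack: Bystander, loose, not part of the job: blue rack of small tubes, 60 x 110 x 57 mm. Origin at the centre of its underside.
- tip_box: Bystander, loose, not part of the job: box of pipette tips, 87 x 122 x 62 mm. Origin at the centre of its underside.
- wash_bottle: Bystander, loose, not part of the job: white wash bottle, 60 mm across, 170 mm tall, standing. Origin at the centre of its underside.
- beaker: Bystander, loose, not part of the job: glass beaker, 72 mm across, 90 mm tall, standing. Origin at the centre of its underside.
- cuvette_case: Bystander, loose, not part of the job: grey cuvette case, 70 x 50 x 30 mm. Origin at the centre of its underside.
Not all that is in view belongs to the job. What is shaped like the part that bears roll_b_mid but blue is not meant. Leave any blue or turquoise look-alike of the part that bears roll_a_mid alone.

How it is judged (in metres and radians):
On the way, in this order (a step that is already met when the one before it is completed fails the run):
1. every roll is off its spindle and lies flat on the floor of the tray (x of roll_a_mid in the frame of tray between -0.095 and 0.095 m and y of roll_a_mid in the frame of tray between -0.068 and 0.068 m and z of each of roll_a_mid, roll_b_mid, roll_c_mid, roll_d_mid in the frame of tray below 0.026 m and angle between each of roll_a_mid, roll_b_mid, roll_c_mid, roll_d_mid's own z axis and vertical below 0.12 rad and x of roll_b_mid in the frame of tray between -0.095 and 0.095 m and y of roll_b_mid in the frame of tray between -0.068 and 0.068 m and x of roll_c_mid in the frame of tray between -0.095 and 0.095 m and y of roll_c_mid in the frame of tray between -0.068 and 0.068 m and x of roll_d_mid in the frame of tray between -0.095 and 0.095 m and y of roll_d_mid in the frame of tray between -0.068 and 0.068 m), for 0.2 s.
2. the cover is snapped home on the roll bay on all four edges (z of each of cover_edge_a, cover_edge_b, cover_edge_c, cover_edge_d in the frame of labeller below 0.0965 m and horizontal distance between cover_grip and bay_mouth below 0.008 m and angle between cover_grip's own z axis and vertical below 0.05 rad), for 0.2 s.
At the end, for the whole second after the job is handed in: Every roll present lies flat (within 7 degrees) on the tray's floor, its centre at most 26 mm above the tray's underside; the cover is centred on the bay's mouth within 8 mm, each of its four edges within 2.5 mm of lying on the rim; rolls and cover are at rest (all of step 1 and all of step 2 and linear speed of each of roll_a, roll_b, roll_c, roll_d, cover below 0.02 m/s); the robot touches nothing.
It fails at once if one of the other things on the bench is moved more than 4 cm (distance of any of timer, marker, tube_rack, tip_box, wash_bottle, beaker, cuvette_case from where it was at the start of the episode above 0.04 m).
Of roll_a, roll_b, roll_c, roll_d only 2 to 4 are there at a start; the rules pass over those that are not, and their reading is None.
At some moment in a run one of cover may be knocked a few centimetres aside while the robot is not near it.
Once in a run the grip may slacken for a moment while it holds something.
It also fails if it takes over 210 s, if anything falls off the work surface, if the arm or the gripper's body presses on something with over 40 N, if the wrist force passes 120 N, or if a joint passes its speed limit or range.

ROBOT

A 6-joint arm with a two-finger parallel gripper is mounted at the origin on the work surface. World frame = base frame: x ahead of the robot, y to its left, z up, the work surface at z = 0. Lengths are in mm, angles in rad, forces in N, time in s.
With the tool pointing down it reaches from about 325 to 900 mm from the base axis. Payload 6.1 kg.
Tool frame: the origin (TCP) lies where the fingers leave the gripper's body, on its centre line; the fingertips stand 73 mm ahead of it and the grasp point (between the pads) lies 54 mm ahead of it (env.pinch_z is the distance from the TCP to the grasp point, in mm); z points along the fingers, y is the line along which they close (so a half turn about z gives the same grasp; the last joint's range is limited). The gripper opens to 85 mm and grips with 20 to 120 N. Pads are 22 mm wide; open, the fingers measure 114 mm over their backs; the gripper's body (76 mm by 85 mm) begins 54 mm behind the grasp point. The pads swing forward as they close: fully open they stand 13 mm farther back than shut.
Start: joints at [-1.263, 0.22, 1.526, -0, 1.395, -0.126], TCP at [262.694, -567.105, 303.9] pointing down, gripper open.
Joint ranges: [-2.98, 2.98], [-0.91, 2.08], [0.09, 2.57], [-1.24, 4.39], [0.2, 2.65], [-2.68, 2.68]. Speed limits (rad/s): [2.57, 2.57, 3.01, 3.14, 3.14, 3.14].

INTERFACE

Orientations are given as a unit quaternion [x, y, z, w].
In Python, from station import env, optics, spotter gives the robot as it stands. The module is installed in compiled form; this text tells all that it offers.
- The arm moves only by the tool jog_arm, never from a script. Its argument "steps" is a list of rows, each an object of numbers: "tx", "ty", "tz": the shift along the tool's x, y, z in m; "rx", "ry", "rz": the turn, a rotation vector about the tool's x, y, z in rad. In form: [{"tx": .., "ty": .., "tz": .., "rx": .., "ry": .., "rz": ..}, ...]. A call has 1 to 8 rows; each row shifts and turns the commanded pose from where the row before left it, along the tool's axes as they then stand; what a row does not reach is not made up. A row lasts 1/12 s, in which the tool goes at most 41.7 mm and 7.16 degrees, less where a joint would pass 70% of its speed; a pose out of reach is approached as far as the arm can. A call is refused whole if a number of a shift passes 0.0417 or a number of a turn 0.125, either way. A call with a gripper value outside its range is refused whole. "grip" is the opening, from 0 (shut) to 1 (fully open), set as the call begins (left out, the last holds). The fingers move at their own pace and stop on an object; "grip_force" is the grip in N (left out, the last holds). Time passes only in rows, so rows that do not move let the fingers close. It gives the time, the measured TCP pose, the force, the opening and the grip force at its end, in the units of the state.
- env.get_obs(): the state, without advancing time (a new reading comes with each control period).
- optics.camera(name): name is "scene" or "top"; returns the picture (420x560x3 uint8, blue, green, red); there is no depth.
- optics.camera_model(name): a dict with "fx", "fy", "cx", "cy" (pixels), "extrinsics" (4x4, takes a point from world to camera coordinates). Camera axes: x right, y up, looking along -z (the intrinsics and any distortion apply to the point x, -y, -z); pixel columns grow to the right and rows downward; lengths in mm; the calibration is good to about 2 mm. A picture is of the moment at which its call begins. camera_model takes no time and is no camera call.
- env.finish_job(): hands the job in; it is judged then, once.
Trained networks look in the newest picture that a camera, given by its name, has taken for a name from the list of things; names that differ only in an ending like _2 or _b are one class to them, and where a whole thing is asked for, a point or a joint stands for the part that bears it (a point fixed in the world has none). Each returns a list of dicts, best first, with "score" (0 to 1); they miss things now and then, are a little off and sometimes report something else, mostly with a low value. They report only what shows in the picture. A call takes as long as a camera call. They do not tell look-alikes from the thing itself.
- spotter.search_frame(camera, label): "xyz" ([x, y, z] in mm, in world coordinates, good to about 4 mm: the middle of the surface that is visible of it).
- spotter.pinpoint(camera, label): "xyz" ([x, y, z] in mm, in world coordinates, good to about 4 mm: a listed point, or the origin of a listed thing).
The state is a dict: "time_s": time; "qpos": joint angles; "joint_vel": joint speeds; "tau": joint torques, N m; "tcp_pos": TCP position; "tool_rot": TCP orientation; "ft_force": force on the tool from outside, world axes, zero at the start; "wrist_torque": the same for the moment, N m; "width": opening from 0.0 (shut) to 1.0 (fully open); "gripper_force": force on a finger pad.
Only numpy, scipy, OpenCV 4.12 (cv2) and the standard library are available. Lean on these libraries where they do the work, as an engineer would, in place of code of your own. Each camera call takes 0.05 s, during which the arm holds its last target. There are 200 camera calls.

## Working session

There is one attempt and no reset: what is moved stays moved. The work goes in short steps, Python scripts to look and compute and a tool call to move; the robot and the scene stay as the last step left them, time stands still between calls to the robot, and variables do not carry over. Pictures are saved under pics/ and viewed, at most 14 in all, crops included, and the job is handed in when it is done.

Besides the shell and the picture viewer there is one more tool, called after "Emit:" as a command line: name --argument value ..., lists and objects as JSON in quotes. jog_arm: Moves the arm, as the interface text tells. Its arguments: {"type":"object","properties":{"steps":{"type":"array"},"grip":{"type":"number"},"grip_force":{"type":"number"}},"required":["steps"]}

```bash
mkdir -p pics; cat > h.py <<'E'
import numpy as np, cv2
from station import env, optics, spotter
from scipy.spatial.transform import Rotation as R
def proj(cam,P):
    m=optics.camera_model(cam); E=np.array(m["extrinsics"]); P=np.atleast_2d(P)
    c=P@E[:3,:3].T+E[:3,3]
    return np.c_[m["fx"]*c[:,0]/-c[:,2]+m["cx"], m["fy"]*-c[:,1]/-c[:,2]+m["cy"]]
def unproj(cam,u,v,z):
    m=optics.camera_model(cam); E=np.array(m["extrinsics"]); Rm=E[:3,:3]; o=-Rm.T@E[:3,3]
    d=Rm.T@np.array([(u-m["cx"])/m["fx"],-(v-m["cy"])/m["fy"],-1.])
    return o+d*(z-o[2])/d[2]
def shot(cam,name):
    im=optics.camera(cam); cv2.imwrite(f"pics/{name}.png",im); return im
E
python3 - <<'E'
from h import *
a=shot("top","t0"); b=shot("scene","s0")
cv2.imwrite("pics/both.png",cv2.resize(np.vstack([a,b]),(800,1200))[:600])
print(optics.camera_model("top").keys(),[k for k in optics.camera_model("top") if 'dist' in k])
for c in("top","scene"):
  m=optics.camera_model(c);E=np.array(m["extrinsics"]);print(c,m["fx"],(-E[:3,:3].T@E[:3,3]).round())
for n in["labeller","tray","cover_grip","cover_edge_a","cover_edge_b","cover_edge_c","cover_edge_d","spindle0","spindle1","spindle2","spindle3","roll_a_mid","roll_b_mid","roll_c_mid","roll_d_mid","bay_mouth"]:
  for r in spotter.pinpoint("top",n)[:5]: print(n,np.round(r["xyz"]),round(r["score"],2))
print(env.get_obs())
E
```

```text
dict_keys(['fx', 'fy', 'cx', 'cy', 'extrinsics']) []
top 381.7433491335505 [ 4.310e+02 -1.000e+00  1.019e+03]
scene 501.1943170295077 [1038.  470. 1156.]
labeller [570.  -9.   2.] 0.95
labeller [ 655. -429.    1.] 0.5
labeller [705. 357.  -2.] 0.46
labeller [ 495. -388.   30.] 0.4
tray [480. 307.  -1.] 0.7
cover_grip [ 489. -318.   36.] 0.7
cover_grip [530.  29.  61.] 0.62
cover_grip [531.  28.  43.] 0.55
cover_edge_a [ 586. -303.   27.] 0.83
cover_edge_a [ 475. -250.   30.] 0.73
cover_edge_a [ 494. -388.   25.] 0.72
cover_edge_a [ 390. -336.   29.] 0.6
cover_edge_a [534. -46.  57.] 0.53
cover_edge_b [ 586. -303.   27.] 0.83
cover_edge_b [ 475. -250.   30.] 0.73
cover_edge_b [ 494. -388.   25.] 0.72
cover_edge_b [ 390. -336.   29.] 0.6
cover_edge_b [534. -46.  57.] 0.53
cover_edge_c [ 586. -303.   27.] 0.83
cover_edge_c [ 475. -250.   30.] 0.73
cover_edge_c [ 494. -388.   25.] 0.72
cover_edge_c [ 390. -336.   29.] 0.6
cover_edge_c [534. -46.  57.] 0.53
cover_edge_d [ 586. -303.   27.] 0.83
cover_edge_d [ 475. -250.   30.] 0.73
cover_edge_d [ 494. -388.   25.] 0.72
cover_edge_d [ 390.
[... 811 characters left out ...]
: array([-1.26307418e+00,  2.20377561e-01,  1.52650172e+00,  3.28468844e-06,
        1.39469391e+00, -1.26111065e-01]), 'joint_vel': array([-6.28546846e-04,  2.10246849e-03,  1.32623037e-03,  7.00894927e-04,
        6.54519491e-05,  1.51638884e-03]), 'tau': array([ 5.40247383e-04, -4.96843171e+01, -3.89730799e+01,  2.85925114e-05,
        8.03691200e-04, -1.12521252e-05]), 'tcp_pos': array([ 262.70927126, -567.09935252,  303.9126444 ]), 'tool_rot': array([9.76565759e-01, 2.15219235e-01, 2.49291152e-06, 9.54660959e-06]), 'ft_force': array([-0.11882893,  0.30033025,  1.18944036]), 'wrist_torque': array([-0.02015114, -0.00141805, -0.00943413]), 'gripper_force': 0.0, 'width': 1.0005746392711974}
```

View pics/t0.png

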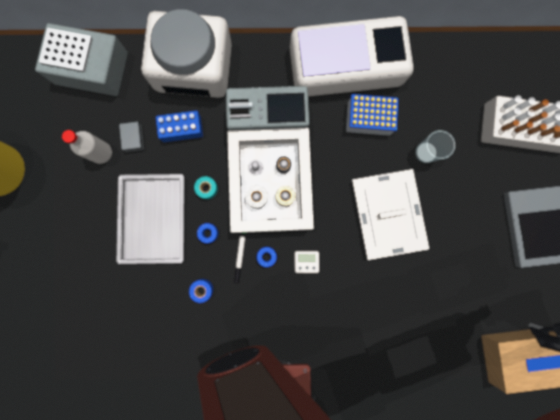

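View pics/s0.png

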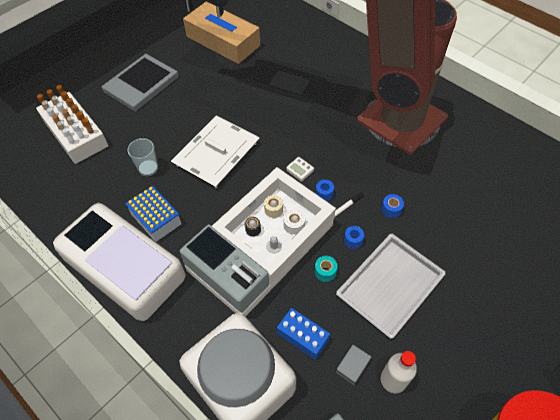

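The top view shows three rolls in the bay: white at (257,197), cream at (285,196) and dark at (284,164), with an empty spindle at (256,167). The blue and turquoise rings at (205,187), (207,233), (267,257) and (200,291) stand outside the bay, so they are look-alikes and I leave them alone. The cover is at (391,215) and the tray at (151,219). I'll confirm this in one enlarged crop.

```bash
python3 - <<'E'
from h import *
a=cv2.imread("pics/t0.png")
c1=cv2.resize(a[80:240,215:325],None,fx=3.7,fy=3.7,interpolation=cv2.INTER_CUBIC)
c2=cv2.resize(a[160:270,345:440],None,fx=4,fy=4,interpolation=cv2.INTER_CUBIC)
o=np.zeros((592,800,3),np.uint8); o[:c1.shape[0],:c1.shape[1]]=c1[:592]; o[:c2.shape[0],410:410+c2.shape[1]]=c2
cv2.imwrite("pics/crop.png",o)
E
```

```text
(no output)
```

View pics/crop.png

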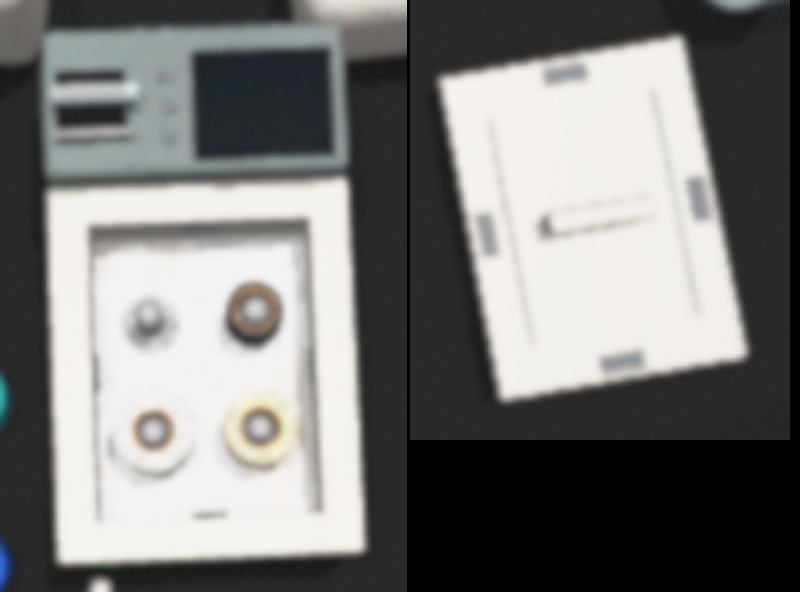

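```bash
cat >> h.py <<'E'
def fit(L,W):
    L=np.array(L,float);W=np.array(W)[:,:2];l=L-L.mean(0);w=W-W.mean(0)
    a=np.arctan2((l[:,0]*w[:,1]-l[:,1]*w[:,0]).sum(),(l*w).sum())
    r=np.array([[np.cos(a),-np.sin(a)],[np.sin(a),np.cos(a)]]);t=W.mean(0)-r@L.mean(0)
    return t,a,np.linalg.norm(L@r.T+t-W,axis=1)
E
python3 - <<'E'
from h import *
f=lambda x,y,s,ox,oy,z:unproj("top",(x+.5)/s-.5+ox,(y+.5)/s-.5+oy,z)
W=[f(x,y,3.7,215,80,90) for x,y in[(58,563),(365,549),(46,188),(349,177)]]
t,a,r=fit([(-125,100),(-125,-100),(125,100),(125,-100)],W);print("lab",t,a,r)
W=[f(x,y,3.7,215,80,90) for x,y in[(98,517),(320,510),(90,230),(308,222)]]
t2,a2,r2=fit([(-100,75),(-100,-75),(100,75),(100,-75)],W);print("lab inner",t2,a2,r2)
W=[f(x-410,y,4,345,160,28) for x,y in[(438,76),(685,35),(748,357),(500,402)]]
print("cover",*fit([(106,81),(106,-81),(-106,-81),(-106,81)],W))
W=[unproj("top",x,y,20) for x,y in[(117,175),(184,174),(183,263),(116,264)]]
print("tray",*fit([(108,78),(108,-78),(-108,-78),(-108,78)],W),np.round(W))
for n,x,y in[("white",154,430),("cream",260,428),("dark",255,310)]: print(n,f(x,y,3.7,215,80,78))
q=R.from_quat(env.get_obs()["tool_rot"]).as_matrix();print(q.round(3))
for n in["labeller","tray","spindle0","roll_a_mid","roll_b_mid","cover_grip"]:
  spotter.pinpoint
b=optics.camera("scene")
for n in["labeller","tray","bay_mouth","roll_a_mid","roll_b_mid","roll_c_mid","cover_grip","cover_edge_a"]:
  for r in spotter.pinpoint("scene",n)[:6]: print(n,np.round(r["xyz"]),round(r["score"],2))
E
```

```text
lab [572.79398529  -7.48139851] 0.02760818734070878 [1.4196977  0.76204979 1.51027896 2.04517062]
lab inner [571.90092478  -7.08002325] 0.02326560980159194 [4.30592736 3.91307273 4.47864854 3.81634137]
cover [ 487.40834838 -321.02952629] 0.15600240204551158 [2.33715783 2.56871001 1.20081306 2.45223715]
tray [482.18634951 306.12619727] 0.0031300298758598724 [12.75385226 12.97646572 11.68561791 11.56191496] [[598. 394.  20.]
 [599. 219.  20.]
 [366. 220.  20.]
 [366. 392.  20.]]
white [532.52687598  26.86167723  78.        ]
cream [533.09999568 -44.18342409  78.        ]
dark [613.23447499 -41.99918469  78.        ]
[[ 0.907  0.42   0.   ]
 [ 0.42  -0.907 -0.   ]
 [ 0.     0.    -1.   ]]
labeller [573. -10.  -1.] 0.96
tray [487. 310.  -1.] 0.71
tray [ 501. -390.   34.] 0.22
bay_mouth [ 750. -280.    1.] 0.54
bay_mouth [483. 308.   0.] 0.4
roll_a_mid [562. 163.  18.] 0.81
roll_a_mid [536.  31.  60.] 0.69
roll_a_mid [295. 169.  19.] 0.67
roll_a_mid [ 654. -434.    4.] 0.34
roll_b_mid [534. -43.  60.] 0.61
roll_b_mid [382.   6.  20.] 0.6
cover_grip [ 487. -322.   39.] 0.82
cover_grip [532.  29.  42.] 0.66
cover_grip [702. 358.   5.] 0.38
cover_edge_a [ 580. -304.   28.] 0.93
cover_edge_a [ 478. -249.   27.] 0.71
cover_edge_a [ 496. -386.   30.] 0.67
cover_edge_a [ 395. -333.   31.] 0.57
```

The crop confirms it: three rolls on spindles 1 (white), 0 (cream) and 2 (dark). My labeller fit is about (572,-8) with yaw 0.026, the tray is at (483,307) and the cover at (487,-321) with yaw 0.156. The networks agree. Now I move to above the white roll.

Emit:
jog_arm --steps '[{"rz": -0.12}, {"rz": -0.12}, {"rz": -0.12}, {"rz": -0.12}, {"rz": -0.12}, {"rz": -0.12}, {"rz": -0.12}, {"rz": -0.12}]' --grip 0.8

```text
invalid input at $.steps[0]: expected keys tx, ty, tz, rx, ry, rz
```

Emit:
jog_arm --steps '[{"rz": -0.1}, {"rz": -0.1}, {"tx": 0.033, "ty": 0.014}, {"tx": 0.033, "ty": 0.014}, {"tx": 0.033, "ty": 0.014}, {"tx": 0.033, "ty": 0.014}, {"tx": 0.033, "ty": 0.014}, {"tx": 0.033, "ty": 0.014}]'

```text
invalid input at $.steps[0]: expected keys tx, ty, tz, rx, ry, rz
```

Emit:
jog_arm --steps '[{"tx": 0.033, "ty": 0.014}, {"tx": 0.033, "ty": 0.014}, {"tx": 0.033, "ty": 0.014}, {"tx": 0.033, "ty": 0.014}, {"tx": 0.033, "ty": 0.014}, {"tx": 0.033, "ty": 0.014}, {"tx": 0.033, "ty": 0.014}, {"tx": 0.033, "ty": 0.014}]'

```text
invalid input at $.steps[0]: expected keys tx, ty, tz, rx, ry, rz
```

```bash
cat >> h.py <<'E'
T=np.array([572.3,-8.]);YAW=.026;TRAY=np.array([483.,307.])
def lab(x,y): c,s=np.cos(YAW),np.sin(YAW); return T+[c*x-s*y,s*x+c*y]
def delta(xy,z,yaw=None):
    o=env.get_obs();M=R.from_quat(o["tool_rot"]).as_matrix()
    d=M.T@(np.r_[xy,z]-o["tcp_pos"]);y=np.arctan2(M[1,1],M[0,1])
    print("t",round(o["time_s"],2),"tcp",o["tcp_pos"].round(1),"yaw",y.round(4),"tool d mm",d.round(1),"rz",None if yaw is None else round(y-yaw,4),"w",round(o["width"],3),"F",o["ft_force"].round(1),"gf",round(float(o["gripper_force"]),1), "tilt",M[:2,2].round(4))
E
python3 -c "
from h import *
delta(lab(-40,36),160,YAW)"
```

```text
t 1.35 tcp [ 262.7 -567.1  303.9] yaw -1.137 tool d mm [ 493.5 -426.1  143.9] rz -1.163 w 1.001 F [-0.7 -0.7  0.1] gf 0.0 tilt [ 0. -0.]
```

Emit:
jog_arm --steps '[{"tx": 0, "ty": 0, "tz": 0, "rx": 0, "ry": 0, "rz": -0.12}, {"tx": 0, "ty": 0, "tz": 0, "rx": 0, "ry": 0, "rz": -0.12}, {"tx": 0, "ty": 0, "tz": 0, "rx": 0, "ry": 0, "rz": -0.12}, {"tx": 0, "ty": 0, "tz": 0, "rx": 0, "ry": 0, "rz": -0.12}, {"tx": 0, "ty": 0, "tz": 0, "rx": 0, "ry": 0, "rz": -0.12}, {"tx": 0, "ty": 0, "tz": 0, "rx": 0, "ry": 0, "rz": -0.12}, {"tx": 0, "ty": 0, "tz": 0, "rx": 0, "ry": 0, "rz": -0.12}, {"tx": 0, "ty": 0, "tz": 0, "rx": 0, "ry": 0, "rz": -0.12}]' --grip 0.8

```text
time_s: 2.02
tcp_pos: [262.7, -567.1, 303.9]
tool_rot: [0.765, 0.644, 0.0, -0.0]
ft_force: [0.9, 0.2, 0.6]
width: 0.801
gripper_force: 0.0
```

Emit:
jog_arm --steps '[{"tx": 0, "ty": 0, "tz": 0, "rx": 0, "ry": 0, "rz": -0.1}, {"tx": 0, "ty": 0, "tz": 0, "rx": 0, "ry": 0, "rz": -0.1}, {"tx": 0.033, "ty": 0.014, "tz": 0, "rx": 0, "ry": 0, "rz": 0}, {"tx": 0.033, "ty": 0.014, "tz": 0, "rx": 0, "ry": 0, "rz": 0}, {"tx": 0.033, "ty": 0.014, "tz": 0, "rx": 0, "ry": 0, "rz": 0}, {"tx": 0.033, "ty": 0.014, "tz": 0, "rx": 0, "ry": 0, "rz": 0}, {"tx": 0.033, "ty": 0.014, "tz": 0, "rx": 0, "ry": 0, "rz": 0}, {"tx": 0.033, "ty": 0.014, "tz": 0, "rx": 0, "ry": 0, "rz": 0}]'

```text
time_s: 2.68
tcp_pos: [342.4, -365.7, 304.0]
tool_rot: [0.699, 0.715, 0.0, 0.0]
ft_force: [-0.0, -1.1, 0.7]
width: 0.8
gripper_force: 0.0
```

Emit:
jog_arm --steps '[{"tx": 0.033, "ty": 0.014, "tz": 0, "rx": 0, "ry": 0, "rz": 0}, {"tx": 0.033, "ty": 0.014, "tz": 0, "rx": 0, "ry": 0, "rz": 0}, {"tx": 0.033, "ty": 0.014, "tz": 0, "rx": 0, "ry": 0, "rz": 0}, {"tx": 0.033, "ty": 0.014, "tz": 0, "rx": 0, "ry": 0, "rz": 0}, {"tx": 0.033, "ty": 0.014, "tz": 0, "rx": 0, "ry": 0, "rz": 0}, {"tx": 0.033, "ty": 0.014, "tz": 0, "rx": 0, "ry": 0, "rz": 0}, {"tx": 0.033, "ty": 0.014, "tz": 0, "rx": 0, "ry": 0, "rz": 0}, {"tx": 0.033, "ty": 0.014, "tz": 0, "rx": 0, "ry": 0, "rz": 0}]'

```text
time_s: 3.35
tcp_pos: [448.3, -99.0, 304.3]
tool_rot: [0.699, 0.715, 0.0, 0.0]
ft_force: [-0.1, -0.1, 0.1]
width: 0.802
gripper_force: 0.0
```

```bash
python3 -c "
from h import *
delta(lab(-40,36),118,YAW)"
```

```text
t 3.35 tcp [448.3 -99.  304.3] yaw 0.0229 tool d mm [124.1  85.7 186.3] rz -0.0031 w 0.802 F [-0.1 -0.1  0.1] gf 0.0 tilt [ 0.0009 -0.0004]
```

Emit:
jog_arm --steps '[{"tx": 0.025, "ty": 0.017, "tz": 0.018, "rx": 0, "ry": 0, "rz": 0}, {"tx": 0.025, "ty": 0.017, "tz": 0.018, "rx": 0, "ry": 0, "rz": 0}, {"tx": 0.025, "ty": 0.017, "tz": 0.018, "rx": 0, "ry": 0, "rz": 0}, {"tx": 0.025, "ty": 0.017, "tz": 0.018, "rx": 0, "ry": 0, "rz": 0}, {"tx": 0.024, "ty": 0.018, "tz": 0.018, "rx": 0, "ry": 0, "rz": 0}, {"tx": 0, "ty": 0, "tz": 0.025, "rx": 0, "ry": 0, "rz": 0}, {"tx": 0, "ty": 0, "tz": 0, "rx": 0, "ry": 0, "rz": 0}]'

```text
time_s: 3.93
tcp_pos: [528.7, 26.9, 184.0]
tool_rot: [0.698, 0.716, -0.003, -0.003]
ft_force: [-1.8, -0.6, -1.0]
width: 0.8
gripper_force: 0.0
```

```bash
python3 - <<'E'
from h import *
delta(lab(-40,36),118,YAW)
b=shot("scene","s1"); cv2.imwrite("pics/s1c.png",cv2.resize(b[130:330,160:380],None,fx=3,fy=3))
E
```

```text
t 3.93 tcp [528.7  26.9 184. ] yaw 0.0257 tool d mm [-0.1  3.2 66. ] rz -0.0003 w 0.8 F [-1.8 -0.6 -1. ] gf 0.0 tilt [-0.0081  0.0008]
```

View pics/s1c.png

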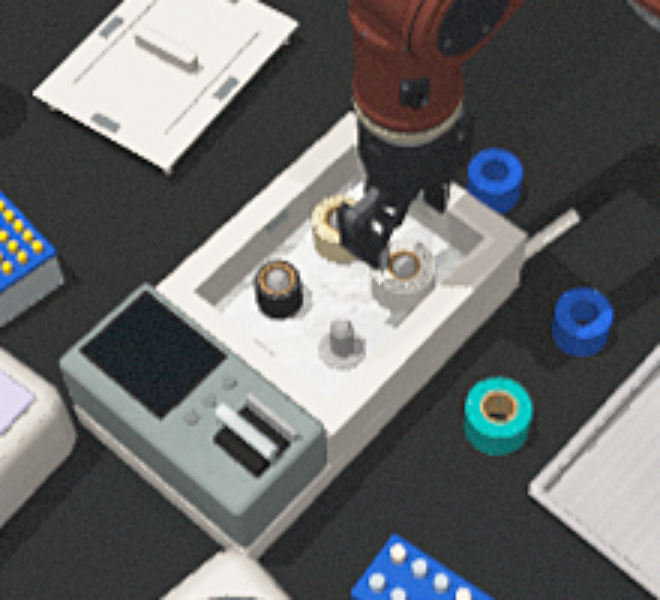

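The gripper sits above the white roll at crop position (403,270). Now I descend and grip.

Emit:
jog_arm --steps '[{"tx": 0, "ty": 0.002, "tz": 0.022, "rx": 0, "ry": 0, "rz": 0}, {"tx": 0, "ty": 0, "tz": 0.022, "rx": 0, "ry": 0, "rz": 0}, {"tx": 0, "ty": 0, "tz": 0.022, "rx": 0, "ry": 0, "rz": 0}, {"tx": 0, "ty": 0, "tz": 0, "rx": 0, "ry": 0, "rz": 0}, {"tx": 0, "ty": 0, "tz": 0, "rx": 0, "ry": 0, "rz": 0}]'

```text
time_s: 4.4
tcp_pos: [532.8, 24.5, 123.5]
tool_rot: [0.699, 0.715, -0.0, -0.0]
ft_force: [0.3, 0.1, 0.1]
width: 0.8
gripper_force: 0.0
```

Emit:
jog_arm --steps '[{"tx": 0, "ty": 0, "tz": 0, "rx": 0, "ry": 0, "rz": 0}, {"tx": 0, "ty": 0, "tz": 0, "rx": 0, "ry": 0, "rz": 0}, {"tx": 0, "ty": 0, "tz": 0, "rx": 0, "ry": 0, "rz": 0}, {"tx": 0, "ty": 0, "tz": 0, "rx": 0, "ry": 0, "rz": 0}, {"tx": 0, "ty": 0, "tz": 0, "rx": 0, "ry": 0, "rz": 0}, {"tx": 0, "ty": 0, "tz": 0, "rx": 0, "ry": 0, "rz": 0}]' --grip 0 --grip_force 60

```text
time_s: 4.9
tcp_pos: [534.9, 24.8, 125.8]
tool_rot: [0.699, 0.715, 0.001, 0.002]
ft_force: [-1.1, -1.3, 7.2]
width: 0.632
gripper_force: 63.8
```

```bash
python3 -c "
from h import *
delta(lab(-40,36),118,YAW)"
```

```text
t 4.9 tcp [534.9  24.8 125.8] yaw 0.0231 tool d mm [ 2.2 -3.5  7.8] rz -0.0029 w 0.632 F [-1.1 -1.3  7.2] gf 63.8 tilt [ 0.0043 -0.0009]
```

Emit:
jog_arm --steps '[{"tx": 0, "ty": 0, "tz": -0.01, "rx": 0, "ry": 0, "rz": 0}, {"tx": 0, "ty": 0, "tz": -0.02, "rx": 0, "ry": 0, "rz": 0}, {"tx": 0, "ty": 0, "tz": -0.02, "rx": 0, "ry": 0, "rz": 0}, {"tx": 0, "ty": 0, "tz": -0.02, "rx": 0, "ry": 0, "rz": 0}, {"tx": 0, "ty": 0, "tz": -0.02, "rx": 0, "ry": 0, "rz": 0}, {"tx": 0, "ty": 0, "tz": 0, "rx": 0, "ry": 0, "rz": 0}]'

```text
time_s: 5.4
tcp_pos: [535.8, 25.1, 218.9]
tool_rot: [0.699, 0.715, 0.003, 0.004]
ft_force: [0.4, 0.2, -0.2]
width: 0.63
gripper_force: 63.4
```

```bash
python3 - <<'E'
from h import *
delta(TRAY+[-45,40],150,YAW)
b=shot("scene","s2"); cv2.imwrite("pics/s2c.png",cv2.resize(b[130:330,160:380],None,fx=3,fy=3))
E
```

```text
t 5.4 tcp [535.8  25.1 218.9] yaw 0.0231 tool d mm [324.2 -91.   67.7] rz -0.0029 w 0.63 F [ 0.4  0.2 -0.2] gf 63.4 tilt [ 0.0092 -0.0008]
```

View pics/s2c.png

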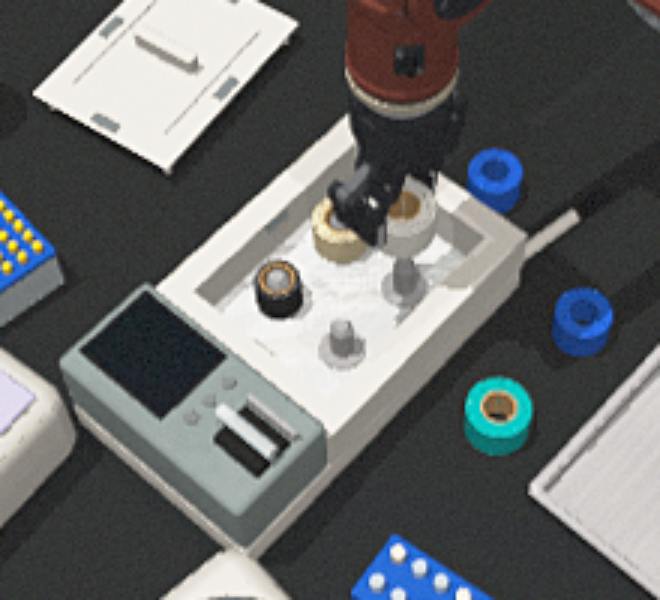

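The white roll is off its spindle and in the grip at crop (408,215). Next I carry it to the tray.

Emit:
jog_arm --steps '[{"tx": 0.036, "ty": -0.01, "tz": 0, "rx": 0, "ry": 0, "rz": 0}, {"tx": 0.036, "ty": -0.01, "tz": 0, "rx": 0, "ry": 0, "rz": 0}, {"tx": 0.036, "ty": -0.01, "tz": 0, "rx": 0, "ry": 0, "rz": 0}, {"tx": 0.036, "ty": -0.01, "tz": 0, "rx": 0, "ry": 0, "rz": 0}, {"tx": 0.036, "ty": -0.01, "tz": 0, "rx": 0, "ry": 0, "rz": 0}, {"tx": 0.036, "ty": -0.01, "tz": 0, "rx": 0, "ry": 0, "rz": 0}, {"tx": 0.036, "ty": -0.01, "tz": 0, "rx": 0, "ry": 0, "rz": 0}, {"tx": 0.036, "ty": -0.01, "tz": 0, "rx": 0, "ry": 0, "rz": 0}]'

```text
time_s: 6.12
tcp_pos: [445.1, 312.7, 212.0]
tool_rot: [0.699, 0.715, -0.001, -0.0]
ft_force: [1.5, -0.0, -1.1]
width: 0.63
gripper_force: 63.3
```

Emit:
jog_arm --steps '[{"tx": 0.036, "ty": -0.01, "tz": 0, "rx": 0, "ry": 0, "rz": 0}, {"tx": 0, "ty": 0, "tz": 0.022, "rx": 0, "ry": 0, "rz": 0}, {"tx": 0, "ty": 0, "tz": 0.022, "rx": 0, "ry": 0, "rz": 0}, {"tx": 0, "ty": 0, "tz": 0.022, "rx": 0, "ry": 0, "rz": 0}, {"tx": 0, "ty": 0, "tz": 0.022, "rx": 0, "ry": 0, "rz": 0}, {"tx": 0, "ty": 0, "tz": 0, "rx": 0, "ry": 0, "rz": 0}, {"tx": 0, "ty": 0, "tz": 0, "rx": 0, "ry": 0, "rz": 0}, {"tx": 0, "ty": 0, "tz": 0, "rx": 0, "ry": 0, "rz": 0}]'

```text
time_s: 6.78
tcp_pos: [436.0, 347.2, 125.6]
tool_rot: [0.699, 0.715, 0.0, 0.0]
ft_force: [0.8, -0.3, -1.4]
width: 0.64
gripper_force: 63.3
```

```bash
python3 -c "
from h import *
delta(TRAY+[-45,40],88,YAW)"
```

```text
t 6.78 tcp [436.  347.2 125.6] yaw 0.0229 tool d mm [-0.3  2.  37.6] rz -0.0031 w 0.64 F [ 0.8 -0.3 -1.4] gf 63.3 tilt [0.0004 0.0002]
```

Emit:
jog_arm --steps '[{"tx": 0, "ty": 0, "tz": 0.015, "rx": 0, "ry": 0, "rz": 0}, {"tx": 0, "ty": 0, "tz": 0.013, "rx": 0, "ry": 0, "rz": 0}, {"tx": 0, "ty": 0, "tz": 0, "rx": 0, "ry": 0, "rz": 0}, {"tx": 0, "ty": 0, "tz": 0.004, "rx": 0, "ry": 0, "rz": 0}, {"tx": 0, "ty": 0, "tz": 0, "rx": 0, "ry": 0, "rz": 0}, {"tx": 0, "ty": 0, "tz": 0, "rx": 0, "ry": 0, "rz": 0}]'

```text
time_s: 7.28
tcp_pos: [436.0, 347.2, 93.4]
tool_rot: [0.699, 0.715, 0.0, 0.0]
ft_force: [0.8, -0.4, -0.7]
width: 0.628
gripper_force: 63.4
```

```bash
python3 - <<'E'
from h import *
delta(TRAY+[-45,40],88,YAW)
b=shot("scene","s3"); cv2.imwrite("pics/s3c.png",cv2.resize(b[210:350,310:460],None,fx=4,fy=4))
E
```

```text
t 7.28 tcp [436.  347.2  93.4] yaw 0.0229 tool d mm [-0.3  2.   5.4] rz -0.0031 w 0.628 F [ 0.8 -0.4 -0.7] gf 63.4 tilt [0.0005 0.0003]
```

View pics/s3c.png

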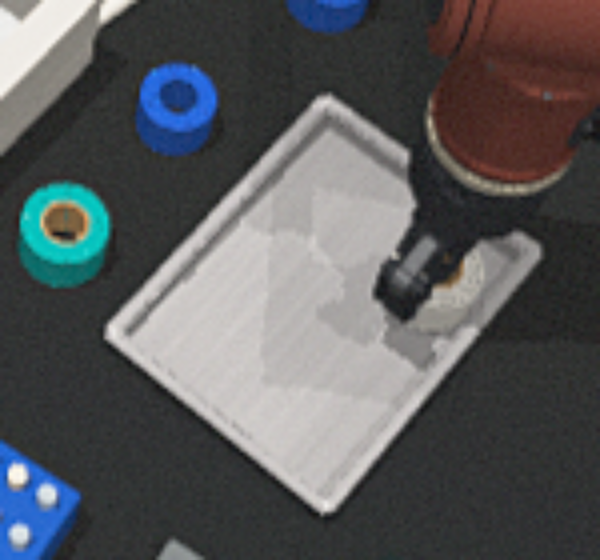

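The white roll is just above the tray floor at crop (455,295). I lower it to contact, then release.

Emit:
jog_arm --steps '[{"tx": 0, "ty": 0, "tz": 0.003, "rx": 0, "ry": 0, "rz": 0}, {"tx": 0, "ty": 0, "tz": 0.002, "rx": 0, "ry": 0, "rz": 0}, {"tx": 0, "ty": 0, "tz": 0, "rx": 0, "ry": 0, "rz": 0}, {"tx": 0, "ty": 0, "tz": 0, "rx": 0, "ry": 0, "rz": 0}, {"tx": 0, "ty": 0, "tz": 0, "rx": 0, "ry": 0, "rz": 0}]'

```text
time_s: 7.75
tcp_pos: [435.7, 347.1, 87.9]
tool_rot: [0.699, 0.715, -0.0, -0.0]
ft_force: [0.6, -0.6, -0.2]
width: 0.629
gripper_force: 63.4
```

Emit:
jog_arm --steps '[{"tx": 0, "ty": 0, "tz": 0.001, "rx": 0, "ry": 0, "rz": 0}, {"tx": 0, "ty": 0, "tz": 0.001, "rx": 0, "ry": 0, "rz": 0}, {"tx": 0, "ty": 0, "tz": 0, "rx": 0, "ry": 0, "rz": 0}, {"tx": 0, "ty": 0, "tz": 0, "rx": 0, "ry": 0, "rz": 0}, {"tx": 0, "ty": 0, "tz": 0, "rx": 0, "ry": 0, "rz": 0}]'

```text
time_s: 8.17
tcp_pos: [435.9, 347.3, 86.8]
tool_rot: [0.699, 0.715, 0.0, 0.0]
ft_force: [-3.1, -2.0, 6.2]
width: 0.632
gripper_force: 64.0
```

Emit:
jog_arm --steps '[{"tx": 0, "ty": 0, "tz": 0, "rx": 0, "ry": 0, "rz": 0}, {"tx": 0, "ty": 0, "tz": 0, "rx": 0, "ry": 0, "rz": 0}, {"tx": 0, "ty": 0, "tz": 0, "rx": 0, "ry": 0, "rz": 0}, {"tx": 0, "ty": 0, "tz": -0.02, "rx": 0, "ry": 0, "rz": 0}, {"tx": 0, "ty": 0, "tz": -0.03, "rx": 0, "ry": 0, "rz": 0}, {"tx": 0, "ty": 0, "tz": -0.03, "rx": 0, "ry": 0, "rz": 0}, {"tx": 0, "ty": 0, "tz": -0.03, "rx": 0, "ry": 0, "rz": 0}, {"tx": 0, "ty": 0, "tz": -0.02, "rx": 0, "ry": 0, "rz": 0}]' --grip 0.8

```text
time_s: 8.83
tcp_pos: [436.5, 347.6, 219.0]
tool_rot: [0.699, 0.715, 0.002, 0.0]
ft_force: [0.5, 0.6, 0.1]
width: 0.801
gripper_force: 0.0
```

Emit:
jog_arm --steps '[{"tx": -0.035, "ty": 0.01, "tz": 0, "rx": 0, "ry": 0, "rz": 0}, {"tx": -0.035, "ty": 0.01, "tz": 0, "rx": 0, "ry": 0, "rz": 0}, {"tx": -0.035, "ty": 0.01, "tz": 0, "rx": 0, "ry": 0, "rz": 0}, {"tx": -0.035, "ty": 0.01, "tz": 0, "rx": 0, "ry": 0, "rz": 0}, {"tx": -0.035, "ty": 0.01, "tz": 0, "rx": 0, "ry": 0, "rz": 0}, {"tx": -0.035, "ty": 0.01, "tz": 0, "rx": 0, "ry": 0, "rz": 0}, {"tx": -0.035, "ty": 0.01, "tz": 0, "rx": 0, "ry": 0, "rz": 0}, {"tx": -0.035, "ty": 0.01, "tz": 0, "rx": 0, "ry": 0, "rz": 0}]'

```text
time_s: 9.5
tcp_pos: [522.3, 67.3, 215.9]
tool_rot: [0.699, 0.715, 0.0, 0.0]
ft_force: [0.4, 0.2, -0.6]
width: 0.802
gripper_force: 0.0
```

```bash
python3 -c "
from h import *
delta(lab(-40,-36),122,YAW)
optics.camera('top')
for n in ('roll_a_mid','roll_b_mid'):
  for r in spotter.pinpoint('top',n)[:5]: print(n,np.round(r['xyz']),round(r['score'],2))"
```

```text
t 9.5 tcp [522.3  67.3 215.9] yaw 0.023 tool d mm [-112.5    8.3   93.9] rz -0.003 w 0.802 F [ 0.4  0.2 -0.6] gf 0.0 tilt [0.0003 0.    ]
roll_a_mid [433. 349.  24.] 0.71
roll_a_mid [377.  75.  -1.] 0.43
roll_b_mid [446. 157.  13.] 0.84
roll_b_mid [532. -45.  56.] 0.78
roll_b_mid [380.   6.  16.] 0.69
roll_b_mid [ 582. -303.   29.] 0.38
roll_b_mid [377.  74.  -3.] 0.22
```

Emit:
jog_arm --steps '[{"tx": -0.028, "ty": 0.002, "tz": 0, "rx": 0, "ry": 0, "rz": 0}, {"tx": -0.028, "ty": 0.002, "tz": 0, "rx": 0, "ry": 0, "rz": 0}, {"tx": -0.028, "ty": 0.002, "tz": 0, "rx": 0, "ry": 0, "rz": 0}, {"tx": -0.028, "ty": 0.002, "tz": 0, "rx": 0, "ry": 0, "rz": 0}, {"tx": 0, "ty": 0, "tz": 0.022, "rx": 0, "ry": 0, "rz": 0}, {"tx": 0, "ty": 0, "tz": 0, "rx": 0, "ry": 0, "rz": 0}, {"tx": 0, "ty": 0, "tz": 0, "rx": 0, "ry": 0, "rz": 0}]'

```text
time_s: 10.23
tcp_pos: [531.4, -41.5, 192.5]
tool_rot: [0.699, 0.715, -0.001, -0.002]
ft_force: [0.7, 0.2, -0.1]
width: 0.799
gripper_force: 0.0
```

Emit:
jog_arm --steps '[{"tx": 0, "ty": 0, "tz": 0.024, "rx": 0, "ry": 0, "rz": 0}, {"tx": 0, "ty": 0, "tz": 0.024, "rx": 0, "ry": 0, "rz": 0}, {"tx": 0, "ty": 0, "tz": 0.024, "rx": 0, "ry": 0, "rz": 0}, {"tx": 0, "ty": 0, "tz": 0, "rx": 0, "ry": 0, "rz": 0}, {"tx": 0, "ty": 0, "tz": 0, "rx": 0, "ry": 0, "rz": 0}, {"tx": 0, "ty": 0, "tz": 0, "rx": 0, "ry": 0, "rz": 0}]'

```text
time_s: 10.73
tcp_pos: [533.6, -42.0, 123.5]
tool_rot: [0.698, 0.716, 0.0, 0.001]
ft_force: [0.4, 0.2, -0.6]
width: 0.8
gripper_force: 0.0
```

Emit:
jog_arm --steps '[{"tx": 0, "ty": 0, "tz": 0, "rx": 0, "ry": 0, "rz": 0}, {"tx": 0, "ty": 0, "tz": 0, "rx": 0, "ry": 0, "rz": 0}, {"tx": 0, "ty": 0, "tz": 0, "rx": 0, "ry": 0, "rz": 0}, {"tx": 0, "ty": 0, "tz": 0, "rx": 0, "ry": 0, "rz": 0}, {"tx": 0, "ty": 0, "tz": 0, "rx": 0, "ry": 0, "rz": 0}, {"tx": 0, "ty": 0, "tz": 0, "rx": 0, "ry": 0, "rz": 0}]' --grip 0

```text
time_s: 11.23
tcp_pos: [534.3, -42.9, 124.4]
tool_rot: [0.699, 0.715, 0.001, 0.002]
ft_force: [0.2, 0.3, 6.8]
width: 0.56
gripper_force: 62.5
```

Emit:
jog_arm --steps '[{"tx": 0, "ty": 0, "tz": -0.01, "rx": 0, "ry": 0, "rz": 0}, {"tx": 0, "ty": 0, "tz": -0.02, "rx": 0, "ry": 0, "rz": 0}, {"tx": 0, "ty": 0, "tz": -0.02, "rx": 0, "ry": 0, "rz": 0}, {"tx": 0, "ty": 0, "tz": -0.02, "rx": 0, "ry": 0, "rz": 0}, {"tx": 0, "ty": 0, "tz": -0.02, "rx": 0, "ry": 0, "rz": 0}, {"tx": 0, "ty": 0, "tz": 0, "rx": 0, "ry": 0, "rz": 0}]'

```text
time_s: 11.73
tcp_pos: [535.2, -43.3, 217.6]
tool_rot: [0.699, 0.715, 0.002, 0.004]
ft_force: [1.2, -0.1, -0.5]
width: 0.562
gripper_force: 62.0
```

```bash
python3 -c "
from h import *
delta(TRAY+[-45,-40],88,YAW)"
```

```text
t 11.73 tcp [535.2 -43.3 217.6] yaw 0.023 tool d mm [312.8 -91.1 128.2] rz -0.003 w 0.562 F [ 1.2 -0.1 -0.5] gf 62.0 tilt [ 0.0084 -0.002 ]
```

Emit:
jog_arm --steps '[{"tx": 0.035, "ty": -0.01, "tz": 0, "rx": 0, "ry": 0, "rz": 0}, {"tx": 0.035, "ty": -0.01, "tz": 0, "rx": 0, "ry": 0, "rz": 0}, {"tx": 0.035, "ty": -0.01, "tz": 0, "rx": 0, "ry": 0, "rz": 0}, {"tx": 0.035, "ty": -0.01, "tz": 0, "rx": 0, "ry": 0, "rz": 0}, {"tx": 0.035, "ty": -0.01, "tz": 0, "rx": 0, "ry": 0, "rz": 0}, {"tx": 0.035, "ty": -0.01, "tz": 0, "rx": 0, "ry": 0, "rz": 0}, {"tx": 0.035, "ty": -0.01, "tz": 0, "rx": 0, "ry": 0, "rz": 0}, {"tx": 0.035, "ty": -0.01, "tz": 0, "rx": 0, "ry": 0, "rz": 0}]'

```text
time_s: 12.4
tcp_pos: [445.2, 236.7, 211.8]
tool_rot: [0.699, 0.715, -0.0, 0.0]
ft_force: [0.9, 0.5, -1.0]
width: 0.56
gripper_force: 61.9
```

Emit:
jog_arm --steps '[{"tx": 0.034, "ty": -0.01, "tz": 0, "rx": 0, "ry": 0, "rz": 0}, {"tx": 0, "ty": 0, "tz": 0.03, "rx": 0, "ry": 0, "rz": 0}, {"tx": 0, "ty": 0, "tz": 0.03, "rx": 0, "ry": 0, "rz": 0}, {"tx": 0, "ty": 0, "tz": 0.03, "rx": 0, "ry": 0, "rz": 0}, {"tx": 0, "ty": 0, "tz": 0.024, "rx": 0, "ry": 0, "rz": 0}, {"tx": 0, "ty": 0, "tz": 0, "rx": 0, "ry": 0, "rz": 0}, {"tx": 0, "ty": 0, "tz": 0, "rx": 0, "ry": 0, "rz": 0}, {"tx": 0, "ty": 0, "tz": 0, "rx": 0, "ry": 0, "rz": 0}]'

```text
time_s: 13.07
tcp_pos: [436.3, 269.3, 99.2]
tool_rot: [0.699, 0.715, 0.001, 0.0]
ft_force: [0.6, 1.1, 0.3]
width: 0.56
gripper_force: 62.0
```

```bash
python3 - <<'E'
from h import *
delta(TRAY+[-45,-40],86,YAW)
b=shot("scene","s4"); cv2.imwrite("pics/s4c.png",cv2.resize(b[210:350,310:460],None,fx=4,fy=4))
E
```

```text
t 13.07 tcp [436.3 269.3  99.2] yaw 0.0228 tool d mm [-2.4  1.6 13.2] rz -0.0032 w 0.56 F [0.6 1.1 0.3] gf 62.0 tilt [0.0014 0.0006]
```

View pics/s4c.png

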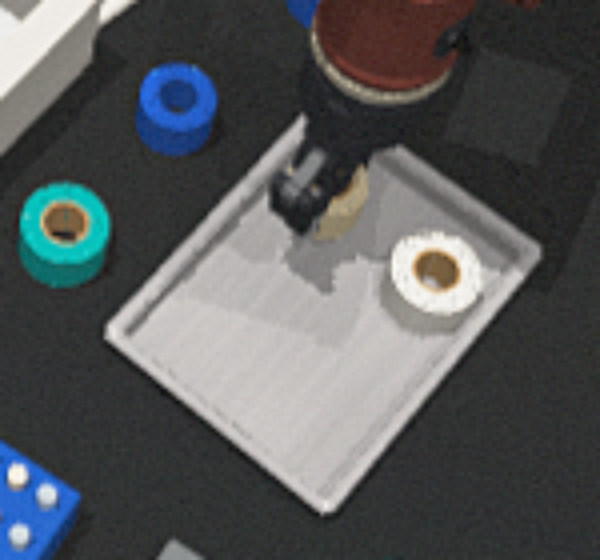

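The white roll lies flat at crop (437,280), and the cream one is held just over the floor at (345,200). I lower it.

Emit:
jog_arm --steps '[{"tx": 0, "ty": 0, "tz": 0.005, "rx": 0, "ry": 0, "rz": 0}, {"tx": 0, "ty": 0, "tz": 0.004, "rx": 0, "ry": 0, "rz": 0}, {"tx": 0, "ty": 0, "tz": 0.002, "rx": 0, "ry": 0, "rz": 0}, {"tx": 0, "ty": 0, "tz": 0, "rx": 0, "ry": 0, "rz": 0}, {"tx": 0, "ty": 0, "tz": 0, "rx": 0, "ry": 0, "rz": 0}, {"tx": 0, "ty": 0, "tz": 0, "rx": 0, "ry": 0, "rz": 0}]'

```text
time_s: 13.62
tcp_pos: [435.6, 269.1, 87.0]
tool_rot: [0.699, 0.715, 0.0, 0.0]
ft_force: [0.4, -0.5, -0.9]
width: 0.559
gripper_force: 62.0
```

Emit:
jog_arm --steps '[{"tx": 0, "ty": 0, "tz": 0.001, "rx": 0, "ry": 0, "rz": 0}, {"tx": 0, "ty": 0, "tz": 0.001, "rx": 0, "ry": 0, "rz": 0}, {"tx": 0, "ty": 0, "tz": 0, "rx": 0, "ry": 0, "rz": 0}, {"tx": 0, "ty": 0, "tz": 0, "rx": 0, "ry": 0, "rz": 0}, {"tx": 0, "ty": 0, "tz": 0, "rx": 0, "ry": 0, "rz": 0}]'

```text
time_s: 14.03
tcp_pos: [435.8, 269.2, 85.5]
tool_rot: [0.699, 0.715, 0.0, 0.0]
ft_force: [-3.3, -1.7, 5.3]
width: 0.557
gripper_force: 62.6
```

Emit:
jog_arm --steps '[{"tx": 0, "ty": 0, "tz": 0, "rx": 0, "ry": 0, "rz": 0}, {"tx": 0, "ty": 0, "tz": 0, "rx": 0, "ry": 0, "rz": 0}, {"tx": 0, "ty": 0, "tz": 0, "rx": 0, "ry": 0, "rz": 0}, {"tx": 0, "ty": 0, "tz": -0.02, "rx": 0, "ry": 0, "rz": 0}, {"tx": 0, "ty": 0, "tz": -0.03, "rx": 0, "ry": 0, "rz": 0}, {"tx": 0, "ty": 0, "tz": -0.03, "rx": 0, "ry": 0, "rz": 0}, {"tx": 0, "ty": 0, "tz": -0.03, "rx": 0, "ry": 0, "rz": 0}, {"tx": 0, "ty": 0, "tz": -0.02, "rx": 0, "ry": 0, "rz": 0}]' --grip 0.75

```text
time_s: 14.7
tcp_pos: [436.3, 269.5, 217.8]
tool_rot: [0.699, 0.715, 0.001, 0.001]
ft_force: [1.0, 0.8, -0.2]
width: 0.749
gripper_force: 0.0
```

Emit:
jog_arm --steps '[{"tx": -0.031, "ty": 0.018, "tz": 0, "rx": 0, "ry": 0, "rz": 0}, {"tx": -0.031, "ty": 0.018, "tz": 0, "rx": 0, "ry": 0, "rz": 0}, {"tx": -0.031, "ty": 0.018, "tz": 0, "rx": 0, "ry": 0, "rz": 0}, {"tx": -0.031, "ty": 0.018, "tz": 0, "rx": 0, "ry": 0, "rz": 0}, {"tx": -0.031, "ty": 0.018, "tz": 0, "rx": 0, "ry": 0, "rz": 0}, {"tx": -0.031, "ty": 0.018, "tz": 0, "rx": 0, "ry": 0, "rz": 0}, {"tx": -0.031, "ty": 0.018, "tz": 0, "rx": 0, "ry": 0, "rz": 0}, {"tx": -0.031, "ty": 0.018, "tz": 0, "rx": 0, "ry": 0, "rz": 0}]'

```text
time_s: 15.37
tcp_pos: [585.8, 22.8, 214.7]
tool_rot: [0.699, 0.715, 0.0, -0.0]
ft_force: [0.6, 0.5, 0.3]
width: 0.747
gripper_force: 0.0
```

```bash
python3 -c "
from h import *
delta(lab(40,-36),122,YAW)"
```

```text
t 15.37 tcp [585.8  22.8 214.7] yaw 0.0229 tool d mm [-66.3  26.   92.7] rz -0.0031 w 0.747 F [0.6 0.5 0.3] gf 0.0 tilt [-0.0001  0.0001]
```

Emit:
jog_arm --steps '[{"tx": -0.022, "ty": 0.009, "tz": 0, "rx": 0, "ry": 0, "rz": 0}, {"tx": -0.022, "ty": 0.009, "tz": 0, "rx": 0, "ry": 0, "rz": 0}, {"tx": -0.023, "ty": 0.009, "tz": 0, "rx": 0, "ry": 0, "rz": 0}, {"tx": 0, "ty": 0, "tz": 0, "rx": 0, "ry": 0, "rz": 0}, {"tx": 0, "ty": 0, "tz": 0.023, "rx": 0, "ry": 0, "rz": 0}, {"tx": 0, "ty": 0, "tz": 0, "rx": 0, "ry": 0, "rz": 0}, {"tx": 0, "ty": 0, "tz": 0, "rx": 0, "ry": 0, "rz": 0}]'

```text
time_s: 15.95
tcp_pos: [612.3, -41.3, 190.1]
tool_rot: [0.699, 0.715, -0.001, -0.002]
ft_force: [-0.7, -0.7, -0.3]
width: 0.751
gripper_force: 0.0
```

Emit:
jog_arm --steps '[{"tx": 0, "ty": 0, "tz": 0.024, "rx": 0, "ry": 0, "rz": 0}, {"tx": 0, "ty": 0, "tz": 0.024, "rx": 0, "ry": 0, "rz": 0}, {"tx": 0, "ty": 0, "tz": 0.024, "rx": 0, "ry": 0, "rz": 0}, {"tx": 0, "ty": 0, "tz": 0, "rx": 0, "ry": 0, "rz": 0}, {"tx": 0, "ty": 0, "tz": 0, "rx": 0, "ry": 0, "rz": 0}, {"tx": 0, "ty": 0, "tz": 0, "rx": 0, "ry": 0, "rz": 0}]'

```text
time_s: 16.45
tcp_pos: [614.6, -41.6, 121.7]
tool_rot: [0.699, 0.715, 0.001, 0.001]
ft_force: [-0.3, -0.1, 1.0]
width: 0.747
gripper_force: 0.0
```

Emit:
jog_arm --steps '[{"tx": 0, "ty": 0, "tz": 0, "rx": 0, "ry": 0, "rz": 0}, {"tx": 0, "ty": 0, "tz": 0, "rx": 0, "ry": 0, "rz": 0}, {"tx": 0, "ty": 0, "tz": 0, "rx": 0, "ry": 0, "rz": 0}, {"tx": 0, "ty": 0, "tz": 0, "rx": 0, "ry": 0, "rz": 0}, {"tx": 0, "ty": 0, "tz": 0, "rx": 0, "ry": 0, "rz": 0}, {"tx": 0, "ty": 0, "tz": 0, "rx": 0, "ry": 0, "rz": 0}]' --grip 0

```text
time_s: 16.95
tcp_pos: [615.3, -42.1, 122.5]
tool_rot: [0.699, 0.715, 0.001, 0.002]
ft_force: [0.0, 0.2, 6.6]
width: 0.442
gripper_force: 60.9
```

Emit:
jog_arm --steps '[{"tx": 0, "ty": 0, "tz": -0.01, "rx": 0, "ry": 0, "rz": 0}, {"tx": 0, "ty": 0, "tz": -0.02, "rx": 0, "ry": 0, "rz": 0}, {"tx": 0, "ty": 0, "tz": -0.02, "rx": 0, "ry": 0, "rz": 0}, {"tx": 0, "ty": 0, "tz": -0.02, "rx": 0, "ry": 0, "rz": 0}, {"tx": 0, "ty": 0, "tz": -0.02, "rx": 0, "ry": 0, "rz": 0}, {"tx": 0, "ty": 0, "tz": 0, "rx": 0, "ry": 0, "rz": 0}]'

```text
time_s: 17.45
tcp_pos: [616.1, -42.4, 215.9]
tool_rot: [0.699, 0.715, 0.002, 0.004]
ft_force: [0.6, -0.1, 0.7]
width: 0.448
gripper_force: 60.3
```

```bash
python3 -c "
from h import *
delta(TRAY+[50,0],88,YAW)"
```

```text
t 17.45 tcp [616.1 -42.4 215.9] yaw 0.023 tool d mm [351.4 -76.1 126.6] rz -0.003 w 0.448 F [ 0.6 -0.1  0.7] gf 60.3 tilt [ 0.0083 -0.0016]
```

Emit:
jog_arm --steps '[{"tx": 0.035, "ty": -0.008, "tz": 0, "rx": 0, "ry": 0, "rz": 0}, {"tx": 0.035, "ty": -0.008, "tz": 0, "rx": 0, "ry": 0, "rz": 0}, {"tx": 0.035, "ty": -0.008, "tz": 0, "rx": 0, "ry": 0, "rz": 0}, {"tx": 0.035, "ty": -0.008, "tz": 0, "rx": 0, "ry": 0, "rz": 0}, {"tx": 0.035, "ty": -0.008, "tz": 0, "rx": 0, "ry": 0, "rz": 0}, {"tx": 0.035, "ty": -0.008, "tz": 0, "rx": 0, "ry": 0, "rz": 0}, {"tx": 0.035, "ty": -0.008, "tz": 0, "rx": 0, "ry": 0, "rz": 0}, {"tx": 0.035, "ty": -0.008, "tz": 0, "rx": 0, "ry": 0, "rz": 0}]'

```text
time_s: 18.12
tcp_pos: [542.2, 238.0, 209.5]
tool_rot: [0.699, 0.715, -0.0, -0.0]
ft_force: [0.2, 1.1, -1.0]
width: 0.448
gripper_force: 60.2
```

Emit:
jog_arm --steps '[{"tx": 0.035, "ty": -0.006, "tz": 0, "rx": 0, "ry": 0, "rz": 0}, {"tx": 0.035, "ty": -0.006, "tz": 0, "rx": 0, "ry": 0, "rz": 0}, {"tx": 0, "ty": 0, "tz": 0.03, "rx": 0, "ry": 0, "rz": 0}, {"tx": 0, "ty": 0, "tz": 0.03, "rx": 0, "ry": 0, "rz": 0}, {"tx": 0, "ty": 0, "tz": 0.03, "rx": 0, "ry": 0, "rz": 0}, {"tx": 0, "ty": 0, "tz": 0.025, "rx": 0, "ry": 0, "rz": 0}, {"tx": 0, "ty": 0, "tz": 0, "rx": 0, "ry": 0, "rz": 0}, {"tx": 0, "ty": 0, "tz": 0, "rx": 0, "ry": 0, "rz": 0}]'

```text
time_s: 18.78
tcp_pos: [528.1, 305.6, 93.1]
tool_rot: [0.699, 0.715, -0.002, -0.001]
ft_force: [0.7, -0.0, -0.4]
width: 0.445
gripper_force: 60.3
```

Emit:
jog_arm --steps '[{"tx": 0, "ty": 0, "tz": 0.004, "rx": 0, "ry": 0, "rz": 0}, {"tx": 0, "ty": 0, "tz": 0.003, "rx": 0, "ry": 0, "rz": 0}, {"tx": 0, "ty": 0, "tz": 0, "rx": 0, "ry": 0, "rz": 0}, {"tx": 0, "ty": 0, "tz": 0, "rx": 0, "ry": 0, "rz": 0}, {"tx": 0, "ty": 0, "tz": 0, "rx": 0, "ry": 0, "rz": 0}]'

```text
time_s: 19.2
tcp_pos: [530.2, 306.5, 89.0]
tool_rot: [0.699, 0.715, 0.001, 0.0]
ft_force: [0.4, 0.1, 0.0]
width: 0.447
gripper_force: 60.3
```

Emit:
jog_arm --steps '[{"tx": 0, "ty": 0, "tz": 0.003, "rx": 0, "ry": 0, "rz": 0}, {"tx": 0, "ty": 0, "tz": 0.002, "rx": 0, "ry": 0, "rz": 0}, {"tx": 0, "ty": 0, "tz": 0, "rx": 0, "ry": 0, "rz": 0}, {"tx": 0, "ty": 0, "tz": 0, "rx": 0, "ry": 0, "rz": 0}, {"tx": 0, "ty": 0, "tz": 0, "rx": 0, "ry": 0, "rz": 0}]'

```text
time_s: 19.62
tcp_pos: [530.0, 306.4, 83.5]
tool_rot: [0.699, 0.715, 0.0, 0.0]
ft_force: [-2.0, -0.3, 5.8]
width: 0.444
gripper_force: 60.8
```

Emit:
jog_arm --steps '[{"tx": 0, "ty": 0, "tz": 0.001, "rx": 0, "ry": 0, "rz": 0}, {"tx": 0, "ty": 0, "tz": 0, "rx": 0, "ry": 0, "rz": 0}, {"tx": 0, "ty": 0, "tz": 0, "rx": 0, "ry": 0, "rz": 0}, {"tx": 0, "ty": 0, "tz": 0, "rx": 0, "ry": 0, "rz": 0}]'

```text
time_s: 19.95
tcp_pos: [530.1, 306.4, 83.5]
tool_rot: [0.699, 0.715, 0.0, 0.0]
ft_force: [-4.2, -3.3, 13.0]
width: 0.446
gripper_force: 61.8
```

Emit:
jog_arm --steps '[{"tx": 0, "ty": 0, "tz": 0, "rx": 0, "ry": 0, "rz": 0}, {"tx": 0, "ty": 0, "tz": 0, "rx": 0, "ry": 0, "rz": 0}, {"tx": 0, "ty": 0, "tz": 0, "rx": 0, "ry": 0, "rz": 0}, {"tx": 0, "ty": 0, "tz": -0.02, "rx": 0, "ry": 0, "rz": 0}, {"tx": 0, "ty": 0, "tz": -0.03, "rx": 0, "ry": 0, "rz": 0}, {"tx": 0, "ty": 0, "tz": -0.03, "rx": 0, "ry": 0, "rz": 0}, {"tx": 0, "ty": 0, "tz": -0.03, "rx": 0, "ry": 0, "rz": 0}, {"tx": 0, "ty": 0, "tz": -0.02, "rx": 0, "ry": 0, "rz": 0}]' --grip 0.65

```text
time_s: 20.62
tcp_pos: [530.4, 306.6, 214.7]
tool_rot: [0.699, 0.715, 0.001, 0.001]
ft_force: [0.6, 0.4, 0.9]
width: 0.653
gripper_force: 0.0
```

Emit:
jog_arm --steps '[{"tx": -0.04, "ty": -0.003, "tz": 0, "rx": 0, "ry": 0, "rz": -0.016}, {"tx": -0.04, "ty": -0.003, "tz": 0, "rx": 0, "ry": 0, "rz": -0.016}, {"tx": -0.04, "ty": -0.003, "tz": 0, "rx": 0, "ry": 0, "rz": -0.016}, {"tx": -0.04, "ty": -0.003, "tz": 0, "rx": 0, "ry": 0, "rz": -0.016}, {"tx": -0.04, "ty": -0.003, "tz": 0, "rx": 0, "ry": 0, "rz": -0.016}, {"tx": -0.04, "ty": -0.003, "tz": 0, "rx": 0, "ry": 0, "rz": -0.016}, {"tx": -0.04, "ty": -0.003, "tz": 0, "rx": 0, "ry": 0, "rz": -0.016}, {"tx": -0.04, "ty": -0.003, "tz": 0, "rx": 0, "ry": 0, "rz": -0.016}]'

```text
time_s: 21.28
tcp_pos: [530.4, -16.2, 211.6]
tool_rot: [0.651, 0.759, -0.0, -0.0]
ft_force: [0.9, 0.3, -0.8]
width: 0.645
gripper_force: 0.0
```

```bash
python3 - <<'E'
from h import *
delta([487,-321],160,.156)
a=shot("top","t5"); b=shot("scene","s5")
c1=cv2.resize(a[155:280,105:200],None,fx=4,fy=4,interpolation=cv2.INTER_CUBIC)
c2=cv2.resize(a[160:270,345:440],None,fx=4,fy=4,interpolation=cv2.INTER_CUBIC)
o=np.zeros((592,800,3),np.uint8); o[:c1.shape[0],:c1.shape[1]]=c1; o[:c2.shape[0],410:410+c2.shape[1]]=c2
cv2.imwrite("pics/crop5.png",o)
for n in["cover_grip","cover_edge_a","roll_a_mid"]:
  for c in("top","scene"):
    for r in spotter.pinpoint(c,n)[:6]: print(c,n,np.round(r["xyz"],1),round(r["score"],2))
E
```

```text
t 21.28 tcp [530.4 -16.2 211.6] yaw 0.152 tool d mm [-294.7  -89.    51.6] rz -0.004 w 0.645 F [ 0.9  0.3 -0.8] gf 0.0 tilt [-0.0003  0.0001]
top cover_grip [ 489.5 -316.7   33.8] 0.69
scene cover_grip [ 487.5 -322.6   37.8] 0.67
scene cover_grip [614.2 -37.2  44.5] 0.63
scene cover_grip [ 4.847e+02  3.105e+02 -1.000e-01] 0.22
top cover_edge_a [ 496.1 -389.1   26.6] 0.89
top cover_edge_a [ 581.5 -302.7   27.9] 0.77
top cover_edge_a [ 392.4 -337.    30.3] 0.75
top cover_edge_a [ 472.4 -246.4   28.2] 0.69
scene cover_edge_a [ 581.3 -306.6   26.1] 0.97
scene cover_edge_a [ 499.  -385.9   29.5] 0.89
scene cover_edge_a [ 400.8 -331.8   29.7] 0.75
scene cover_edge_a [ 477.9 -249.5   28.3] 0.64
scene cover_edge_a [704.7 355.4   4.2] 0.2
top roll_a_mid [560.8 164.6  17.5] 0.84
top roll_a_mid [298.2 171.9  18.8] 0.84
top roll_a_mid [434.4 352.6  22.6] 0.67
scene roll_a_mid [437.  351.6  22. ] 0.98
scene roll_a_mid [295.3 169.6  19.4] 0.76
```

View pics/crop5.png

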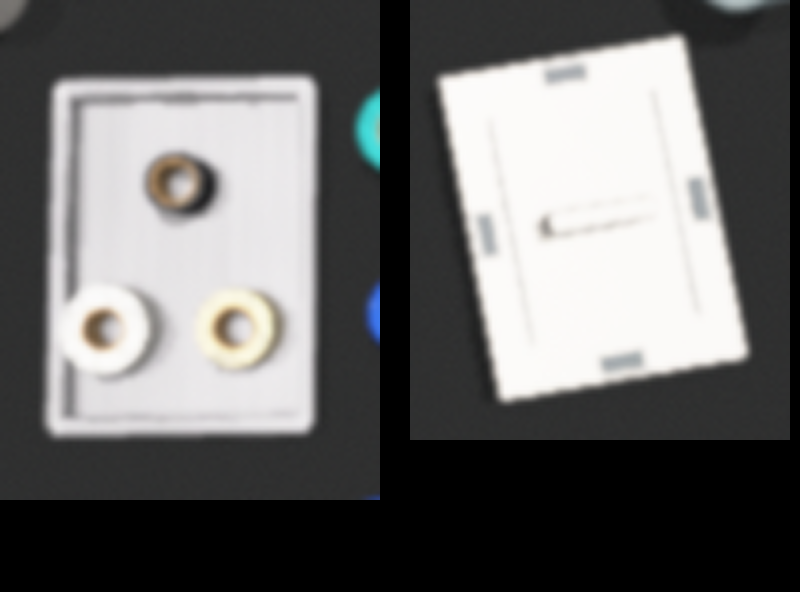

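The tray holds all three rolls lying flat, at crop (105,328), (237,327) and (177,183). The cover hasn't moved: its rib is at crop (597,217) and the fit gives (487.5,-320) with yaw 0.156. Now I fetch the cover.

Emit:
jog_arm --steps '[{"tx": -0.033, "ty": -0.01, "tz": 0, "rx": 0, "ry": 0, "rz": -0.004}, {"tx": -0.033, "ty": -0.01, "tz": 0, "rx": 0, "ry": 0, "rz": 0}, {"tx": -0.033, "ty": -0.01, "tz": 0, "rx": 0, "ry": 0, "rz": 0}, {"tx": -0.033, "ty": -0.01, "tz": 0, "rx": 0, "ry": 0, "rz": 0}, {"tx": -0.033, "ty": -0.01, "tz": 0, "rx": 0, "ry": 0, "rz": 0}, {"tx": -0.033, "ty": -0.01, "tz": 0, "rx": 0, "ry": 0, "rz": 0}, {"tx": -0.033, "ty": -0.01, "tz": 0, "rx": 0, "ry": 0, "rz": 0}, {"tx": -0.033, "ty": -0.01, "tz": 0, "rx": 0, "ry": 0, "rz": 0}]' --grip 0.5

```text
time_s: 22.35
tcp_pos: [492.9, -287.7, 211.9]
tool_rot: [0.649, 0.761, 0.0, 0.0]
ft_force: [0.5, 0.3, -0.1]
width: 0.501
gripper_force: 0.0
```

Emit:
jog_arm --steps '[{"tx": -0.031, "ty": -0.009, "tz": 0, "rx": 0, "ry": 0, "rz": 0}, {"tx": 0, "ty": 0, "tz": 0.025, "rx": 0, "ry": 0, "rz": 0}, {"tx": 0, "ty": 0, "tz": 0.025, "rx": 0, "ry": 0, "rz": 0}, {"tx": 0, "ty": 0, "tz": 0.02, "rx": 0, "ry": 0, "rz": 0}, {"tx": 0, "ty": 0, "tz": 0, "rx": 0, "ry": 0, "rz": 0}, {"tx": 0, "ty": 0, "tz": 0, "rx": 0, "ry": 0, "rz": 0}, {"tx": 0, "ty": 0, "tz": 0, "rx": 0, "ry": 0, "rz": 0}]'

```text
time_s: 22.93
tcp_pos: [489.5, -319.2, 143.0]
tool_rot: [0.65, 0.76, 0.0, 0.001]
ft_force: [0.4, 0.6, 0.7]
width: 0.499
gripper_force: 0.0
```

```bash
python3 - <<'E'
from h import *
delta([487.5,-320],104,.156)
b=shot("scene","s6"); cv2.imwrite("pics/s6c.png",cv2.resize(b[90:210,140:290],None,fx=5,fy=5))
E
```

```text
t 22.93 tcp [ 489.5 -319.2  143. ] yaw 0.1566 tool d mm [-0.5 -2.2 39. ] rz 0.0006 w 0.499 F [0.4 0.6 0.7] gf 0.0 tilt [ 0.001  -0.0008]
```

View pics/s6c.png

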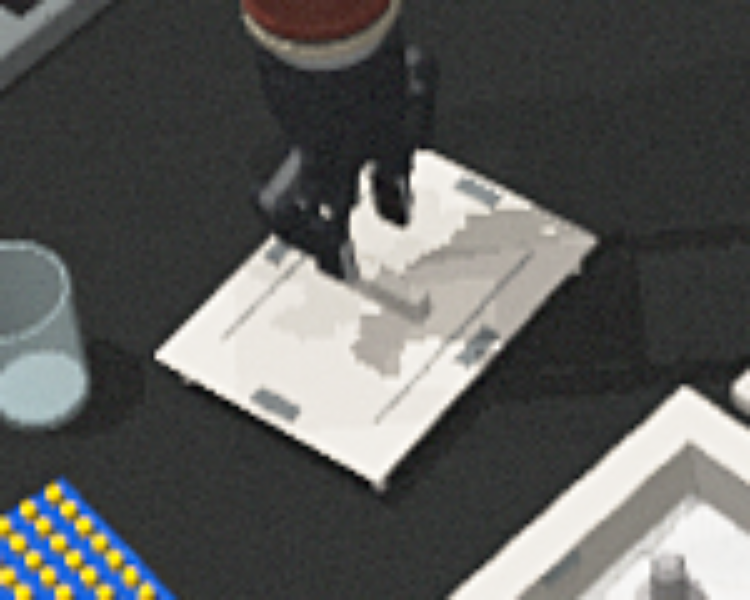

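The open fingers straddle the rib at crop (390,285). I descend and close.

Emit:
jog_arm --steps '[{"tx": 0, "ty": -0.002, "tz": 0.015, "rx": 0, "ry": 0, "rz": 0}, {"tx": 0, "ty": 0, "tz": 0.013, "rx": 0, "ry": 0, "rz": 0}, {"tx": 0, "ty": 0, "tz": 0.01, "rx": 0, "ry": 0, "rz": 0}, {"tx": 0, "ty": 0, "tz": 0, "rx": 0, "ry": 0, "rz": 0}, {"tx": 0, "ty": 0, "tz": 0, "rx": 0, "ry": 0, "rz": 0}, {"tx": 0, "ty": 0, "tz": 0, "rx": 0, "ry": 0, "rz": 0}]'

```text
time_s: 23.48
tcp_pos: [486.8, -320.1, 104.3]
tool_rot: [0.65, 0.76, 0.0, 0.0]
ft_force: [-0.2, -0.3, -0.1]
width: 0.498
gripper_force: 0.0
```

Emit:
jog_arm --steps '[{"tx": 0, "ty": 0, "tz": 0, "rx": 0, "ry": 0, "rz": 0}, {"tx": 0, "ty": 0, "tz": 0, "rx": 0, "ry": 0, "rz": 0}, {"tx": 0, "ty": 0, "tz": 0, "rx": 0, "ry": 0, "rz": 0}, {"tx": 0, "ty": 0, "tz": 0, "rx": 0, "ry": 0, "rz": 0}, {"tx": 0, "ty": 0, "tz": 0, "rx": 0, "ry": 0, "rz": 0}, {"tx": 0, "ty": 0, "tz": 0, "rx": 0, "ry": 0, "rz": 0}, {"tx": 0, "ty": 0, "tz": 0, "rx": 0, "ry": 0, "rz": 0}]' --grip 0 --grip_force 80

```text
time_s: 24.07
tcp_pos: [486.7, -320.3, 104.7]
tool_rot: [0.65, 0.76, -0.0, 0.001]
ft_force: [-2.4, 0.2, 6.4]
width: 0.138
gripper_force: 80.2
```

Emit:
jog_arm --steps '[{"tx": 0, "ty": 0, "tz": -0.01, "rx": 0, "ry": 0, "rz": 0}, {"tx": 0, "ty": 0, "tz": -0.02, "rx": 0, "ry": 0, "rz": 0}, {"tx": 0, "ty": 0, "tz": -0.02, "rx": 0, "ry": 0, "rz": 0}, {"tx": 0, "ty": 0, "tz": -0.02, "rx": 0, "ry": 0, "rz": 0}, {"tx": 0, "ty": 0, "tz": -0.02, "rx": 0, "ry": 0, "rz": 0}, {"tx": 0, "ty": 0, "tz": -0.02, "rx": 0, "ry": 0, "rz": 0}, {"tx": 0, "ty": 0, "tz": -0.02, "rx": 0, "ry": 0, "rz": 0}, {"tx": 0, "ty": 0, "tz": -0.02, "rx": 0, "ry": 0, "rz": 0}]'

```text
time_s: 24.73
tcp_pos: [486.2, -319.4, 254.8]
tool_rot: [0.65, 0.76, 0.0, -0.0]
ft_force: [0.1, 0.6, -2.0]
width: 0.142
gripper_force: 79.2
```

```bash
python3 - <<'E'
from h import *
delta(T,192,YAW)
b=shot("scene","s7")
for n in["cover_grip","cover_edge_a"]:
    for r in spotter.pinpoint("scene",n)[:5]: print(n,np.round(r["xyz"],1),round(r["score"],2))
E
```

```text
t 24.73 tcp [ 486.2 -319.4  254.8] yaw 0.1551 tool d mm [294.4 133.1  63. ] rz 0.1291 w 0.142 F [ 0.1  0.6 -2. ] gf 79.2 tilt [-0.0004  0.0008]
cover_grip [ 485.6 -321.8  185.5] 0.69
cover_grip [436.  353.8  20.3] 0.64
cover_grip [728.4 230.6   4.4] 0.39
cover_edge_a [ 396.5 -328.1  180.7] 0.77
cover_edge_a [ 496.2 -390.1  180.5] 0.69
cover_edge_a [ 476.1 -247.4  177.5] 0.69
```

Emit:
jog_arm --steps '[{"tx": 0, "ty": 0, "tz": 0, "rx": 0, "ry": 0, "rz": 0.065}, {"tx": 0, "ty": 0, "tz": 0, "rx": 0, "ry": 0, "rz": 0.064}, {"tx": 0.034, "ty": 0.01, "tz": 0, "rx": 0, "ry": 0, "rz": 0}, {"tx": 0.034, "ty": 0.01, "tz": 0, "rx": 0, "ry": 0, "rz": 0}, {"tx": 0.034, "ty": 0.01, "tz": 0, "rx": 0, "ry": 0, "rz": 0}, {"tx": 0.034, "ty": 0.01, "tz": 0, "rx": 0, "ry": 0, "rz": 0}, {"tx": 0.034, "ty": 0.01, "tz": 0, "rx": 0, "ry": 0, "rz": 0}, {"tx": 0.034, "ty": 0.01, "tz": 0, "rx": 0, "ry": 0, "rz": 0}]'

```text
time_s: 25.55
tcp_pos: [540.3, -112.4, 251.5]
tool_rot: [0.698, 0.716, -0.001, -0.002]
ft_force: [0.8, -0.1, -2.2]
width: 0.138
gripper_force: 79.4
```

Emit:
jog_arm --steps '[{"tx": 0.034, "ty": 0.01, "tz": 0, "rx": 0, "ry": 0, "rz": 0}, {"tx": 0.034, "ty": 0.01, "tz": 0, "rx": 0, "ry": 0, "rz": 0}, {"tx": 0.034, "ty": 0.01, "tz": 0, "rx": 0, "ry": 0, "rz": 0}, {"tx": 0, "ty": 0, "tz": 0.02, "rx": 0, "ry": 0, "rz": 0}, {"tx": 0, "ty": 0, "tz": 0.02, "rx": 0, "ry": 0, "rz": 0}, {"tx": 0, "ty": 0, "tz": 0, "rx": 0, "ry": 0, "rz": 0}, {"tx": 0, "ty": 0, "tz": 0, "rx": 0, "ry": 0, "rz": 0}, {"tx": 0, "ty": 0, "tz": 0, "rx": 0, "ry": 0, "rz": 0}]'

```text
time_s: 26.22
tcp_pos: [568.3, -11.9, 213.6]
tool_rot: [0.698, 0.716, -0.0, -0.0]
ft_force: [-0.6, -0.7, -2.1]
width: 0.139
gripper_force: 79.2
```

```bash
python3 - <<'E'
from h import *
delta(T,192,YAW)
a=shot("top","t8");b=shot("scene","s8")
o=np.zeros((600,800,3),np.uint8)
c=cv2.resize(a[75:235,220:320],None,fx=3.7,fy=3.7,interpolation=cv2.INTER_CUBIC)
d=cv2.resize(b[140:320,175:345],None,fx=2.5,fy=2.5,interpolation=cv2.INTER_CUBIC)
o[:592,:370]=c; o[:450,372:372+425]=d
cv2.imwrite("pics/c8.png",o)
E
```

```text
t 26.22 tcp [568.3 -11.9 213.6] yaw 0.0255 tool d mm [ 3.8  4.2 21.6] rz -0.0005 w 0.139 F [-0.6 -0.7 -2.1] gf 79.2 tilt [-0.0011  0.0002]
```

View pics/c8.png

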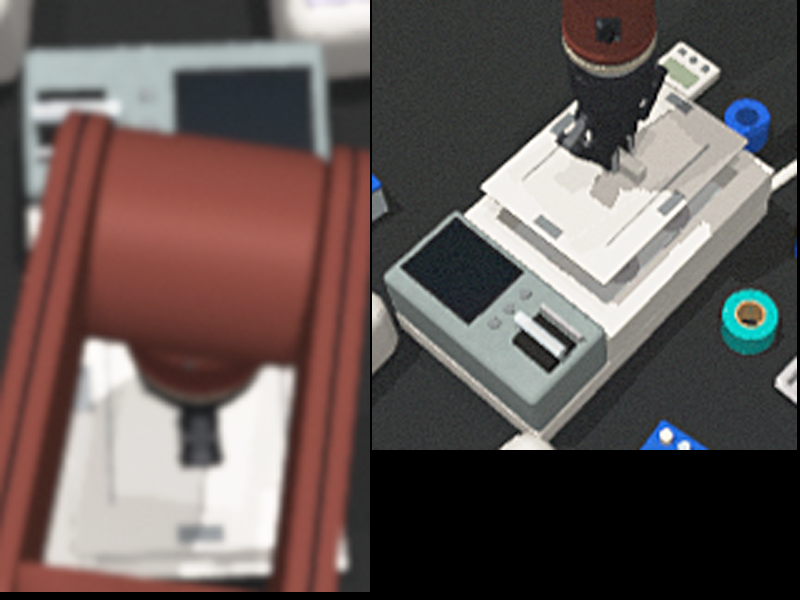

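The scene crop shows the cover level above the bay at crop (615,190); the arm hides it in the top view. I'll refine the cover and labeller poses by edge fitting in the same cameras.

```bash
cat > refine.py <<'E'
from h import *
from scipy.optimize import least_squares
from scipy.ndimage import map_coordinates
def refine(cam,img,rects,p0,w=4,n=40):
    """rects: list of (x0,x1,y0,y1,z,sides)"""
    g=cv2.GaussianBlur(cv2.cvtColor(cv2.imread(img),cv2.COLOR_BGR2GRAY),(0,0),.8).astype(float)
    E=[]
    for x0,x1,y0,y1,z,s in rects:
        c={'-y':((x0,y0),(x1,y0)),'+y':((x0,y1),(x1,y1)),'-x':((x0,y0),(x0,y1)),'+x':((x1,y0),(x1,y1))}
        E+=[(np.array(c[k]),z) for k in s]
    def pts(p,L,z):
        r=np.array([[np.cos(p[2]),-np.sin(p[2])],[np.sin(p[2]),np.cos(p[2])]])
        return proj(cam,np.c_[L@r.T+p[:2],np.full(len(L),z)])
    p=np.array(p0,float)
    for it in range(4):
        obs=[]
        for (a,b),z in E:
            t=np.linspace(.06,.94,n)[:,None];L=a+(b-a)*t;uv=pts(p,L,z)
            d=uv[-1]-uv[0];nn=np.array([-d[1],d[0]])/np.hypot(*d)
            k=np.arange(-w,w+.01,.25);S=uv[:,None]+k[None,:,None]*nn
            G=np.abs(np.gradient(map_coordinates(g,[S[...,1],S[...,0]],order=1),axis=1))
            m=G.argmax(1);ok=(G.max(1)>2)&(m>0)&(m<len(k)-1)
            obs.append((L[ok],z,nn,(uv+k[m][:,None]*nn)[ok]))
        f=lambda q:np.concatenate([((pts(q,L,z)-o)@nn) for L,z,nn,o in obs])
        r=least_squares(f,p,loss='soft_l1',f_scale=.4,x_scale=[1,1,.01]);p=r.x
    print(cam,img,p.round(2),round(p[2],4),"per-edge px",[np.median((pts(p,L,z)-o)@nn).round(2) if len(L) else None for L,z,nn,o in obs])
    return p
E
python3 - <<'E'
from refine import *
out=(-125,125,-100,100,90)
inn=(-100,100,-75,75,90)
p=(572.3,-8,.026)
refine("top","pics/t0.png",[out+(['-x','-y','+y'],),inn+(['-x','+x','-y','+y'],)],p)
refine("top","pics/t0.png",[out+(['-x','-y','+y'],)],p)
refine("scene","pics/s0.png",[out+(['-x','-y','+y'],),inn+(['-x','+x','-y','+y'],)],p)
refine("scene","pics/s0.png",[inn+(['-x','+x','-y','+y'],)],p)
A=['-x','+x','-y','+y'];c=(-106,106,-81,81)
refine("top","pics/t0.png",[c+(28,A)],(487.5,-320,.156))
refine("scene","pics/s0.png",[c+(28,A)],(487.5,-320,.156))
refine("scene","pics/s7.png",[c+(178.1,A)],(486.2,-319.4,.155))
refine("scene","pics/s8.png",[c+(136.9,A)],(568.3,-11.9,.0255))
E
```

```text
top pics/t0.png [ 5.7126e+02 -7.0900e+00  3.0000e-02] 0.026 per-edge px [np.float64(0.22), np.float64(-0.5), np.float64(0.74), np.float64(-2.53), np.float64(-0.27), np.float64(0.0), np.float64(-0.12)]
top pics/t0.png [ 5.7081e+02 -6.9800e+00  3.0000e-02] 0.026 per-edge px [np.float64(-0.02), np.float64(-0.52), np.float64(0.54)]
scene pics/s0.png [ 5.73e+02 -5.78e+00  3.00e-02] 0.026 per-edge px [np.float64(0.25), np.float64(-0.25), np.float64(0.23), np.float64(-0.25), np.float64(-0.0), np.float64(0.24), np.float64(-0.27)]
scene pics/s0.png [ 5.7345e+02 -5.6700e+00  3.0000e-02] 0.0254 per-edge px [np.float64(-0.01), np.float64(-0.13), np.float64(0.27), np.float64(-0.23)]
top pics/t0.png [ 4.8719e+02 -3.2054e+02  1.6000e-01] 0.1589 per-edge px [np.float64(0.47), np.float64(-0.51), np.float64(-0.48), np.float64(0.52)]
scene pics/s0.png [ 4.8810e+02 -3.1883e+02  1.6000e-01] 0.1603 per-edge px [np.float64(0.38), np.float64(-0.26), np.float64(-0.24), np.float64(0.23)]
scene pics/s7.png [ 4.8944e+02 -3.1513e+02  1.6000e-01] 0.1566 per-edge px [np.float64(0.5), np.float64(-0.24), np.float64(-0.48), np.float64(0.27)]
scene pics/s8.png [ 5.6911e+02 -1.1310e+01  2.0000e-02] 0.0229 per-edge px [np.float64(0.22), np.float64(-0.02), np.float64(-0.24), np.float64(0.01)]
```

Emit:
jog_arm --steps '[{"tx": 0.005, "ty": 0.0035, "tz": 0.005, "rx": 0, "ry": 0, "rz": 0}, {"tx": 0, "ty": 0, "tz": 0.007, "rx": 0, "ry": 0, "rz": 0}, {"tx": 0, "ty": 0, "tz": 0, "rx": 0, "ry": 0, "rz": 0}, {"tx": 0, "ty": 0, "tz": 0, "rx": 0, "ry": 0, "rz": 0}, {"tx": 0, "ty": 0, "tz": 0, "rx": 0, "ry": 0, "rz": 0}, {"tx": 0, "ty": 0, "tz": 0, "rx": 0, "ry": 0, "rz": 0}]'

```text
time_s: 26.82
tcp_pos: [572.0, -6.6, 202.0]
tool_rot: [0.698, 0.716, 0.0, 0.0]
ft_force: [0.0, 0.0, -2.1]
width: 0.141
gripper_force: 79.4
```

```bash
python3 - <<'E'
from refine import *
o=env.get_obs();p=o["tcp_pos"];delta([571.7,-6.8],192,.026)
shot("scene","s9")
refine("scene","pics/s9.png",[(-106,106,-81,81,p[2]-76.7,['-x','+x','-y','+y'])],(p[0],p[1],.0255))
E
```

```text
t 26.82 tcp [572.   -6.6 202. ] yaw 0.026 tool d mm [-0.2 -0.3 10. ] rz 0.0 w 0.141 F [ 0.   0.  -2.1] gf 79.4 tilt [ 0.0002 -0.0001]
scene pics/s9.png [ 5.7275e+02 -6.0700e+00  3.0000e-02] 0.0264 per-edge px [np.float64(0.01), np.float64(0.01), np.float64(-0.25), np.float64(0.0)]
```

Emit:
jog_arm --steps '[{"tx": 0, "ty": 0, "tz": 0.004, "rx": 0, "ry": 0, "rz": 0}, {"tx": 0, "ty": 0, "tz": 0.004, "rx": 0, "ry": 0, "rz": 0}, {"tx": 0, "ty": 0, "tz": 0.002, "rx": 0, "ry": 0, "rz": 0}, {"tx": 0, "ty": 0, "tz": 0.002, "rx": 0, "ry": 0, "rz": 0}, {"tx": 0, "ty": 0, "tz": 0, "rx": 0, "ry": 0, "rz": 0}, {"tx": 0, "ty": 0, "tz": 0, "rx": 0, "ry": 0, "rz": 0}, {"tx": 0, "ty": 0, "tz": 0, "rx": 0, "ry": 0, "rz": 0}]'

```text
time_s: 27.45
tcp_pos: [571.9, -6.6, 189.9]
tool_rot: [0.698, 0.716, -0.0, -0.0]
ft_force: [-0.1, -0.1, -2.8]
width: 0.14
gripper_force: 79.3
```

The pegs are entering without contact. I continue down.

Emit:
jog_arm --steps '[{"tx": 0, "ty": 0, "tz": 0.003, "rx": 0, "ry": 0, "rz": 0}, {"tx": 0, "ty": 0, "tz": 0.003, "rx": 0, "ry": 0, "rz": 0}, {"tx": 0, "ty": 0, "tz": 0.003, "rx": 0, "ry": 0, "rz": 0}, {"tx": 0, "ty": 0, "tz": 0, "rx": 0, "ry": 0, "rz": 0}, {"tx": 0, "ty": 0, "tz": 0, "rx": 0, "ry": 0, "rz": 0}, {"tx": 0, "ty": 0, "tz": 0, "rx": 0, "ry": 0, "rz": 0}]'

```text
time_s: 27.95
tcp_pos: [571.8, -6.5, 180.8]
tool_rot: [0.698, 0.716, -0.0, -0.0]
ft_force: [0.9, 0.8, -1.4]
width: 0.143
gripper_force: 79.3
```

Emit:
jog_arm --steps '[{"tx": 0, "ty": 0, "tz": 0.001, "rx": 0, "ry": 0, "rz": 0}, {"tx": 0, "ty": 0, "tz": 0.001, "rx": 0, "ry": 0, "rz": 0}, {"tx": 0, "ty": 0, "tz": 0.001, "rx": 0, "ry": 0, "rz": 0}, {"tx": 0, "ty": 0, "tz": 0, "rx": 0, "ry": 0, "rz": 0}, {"tx": 0, "ty": 0, "tz": 0, "rx": 0, "ry": 0, "rz": 0}]'

```text
time_s: 28.37
tcp_pos: [572.3, -6.6, 178.2]
tool_rot: [0.698, 0.716, 0.0, 0.0]
ft_force: [1.4, 1.3, -1.4]
width: 0.142
gripper_force: 79.5
```

Emit:
jog_arm --steps '[{"tx": 0, "ty": 0, "tz": 0.001, "rx": 0, "ry": 0, "rz": 0}, {"tx": 0, "ty": 0, "tz": 0.001, "rx": 0, "ry": 0, "rz": 0}, {"tx": 0, "ty": 0, "tz": 0, "rx": 0, "ry": 0, "rz": 0}, {"tx": 0, "ty": 0, "tz": 0, "rx": 0, "ry": 0, "rz": 0}, {"tx": 0, "ty": 0, "tz": 0, "rx": 0, "ry": 0, "rz": 0}]'

```text
time_s: 28.78
tcp_pos: [572.7, -6.3, 177.3]
tool_rot: [0.698, 0.716, 0.001, 0.001]
ft_force: [0.3, 1.1, 5.4]
width: 0.138
gripper_force: 80.3
```

Emit:
jog_arm --steps '[{"tx": 0, "ty": 0, "tz": 0.001, "rx": 0, "ry": 0, "rz": 0}, {"tx": 0, "ty": 0, "tz": 0.001, "rx": 0, "ry": 0, "rz": 0}, {"tx": 0, "ty": 0, "tz": 0, "rx": 0, "ry": 0, "rz": 0}, {"tx": 0, "ty": 0, "tz": 0, "rx": 0, "ry": 0, "rz": 0}, {"tx": 0, "ty": 0, "tz": 0, "rx": 0, "ry": 0, "rz": 0}]'

```text
time_s: 29.2
tcp_pos: [573.0, -6.4, 176.7]
tool_rot: [0.698, 0.716, 0.001, 0.001]
ft_force: [-3.0, 1.4, 14.0]
width: 0.141
gripper_force: 81.6
```

Emit:
jog_arm --steps '[{"tx": 0, "ty": 0, "tz": 0.001, "rx": 0, "ry": 0, "rz": 0}, {"tx": 0, "ty": 0, "tz": 0.001, "rx": 0, "ry": 0, "rz": 0}, {"tx": 0, "ty": 0, "tz": 0, "rx": 0, "ry": 0, "rz": 0}, {"tx": 0, "ty": 0, "tz": 0, "rx": 0, "ry": 0, "rz": 0}, {"tx": 0, "ty": 0, "tz": 0, "rx": 0, "ry": 0, "rz": 0}]'

```text
time_s: 29.62
tcp_pos: [573.5, -6.6, 175.8]
tool_rot: [0.698, 0.716, 0.001, 0.002]
ft_force: [-4.3, 1.9, 18.1]
width: 0.139
gripper_force: 82.3
```

Emit:
jog_arm --steps '[{"tx": 0, "ty": 0, "tz": 0.001, "rx": 0, "ry": 0, "rz": 0}, {"tx": 0, "ty": 0, "tz": 0.001, "rx": 0, "ry": 0, "rz": 0}, {"tx": 0, "ty": 0, "tz": 0, "rx": 0, "ry": 0, "rz": 0}, {"tx": 0, "ty": 0, "tz": 0, "rx": 0, "ry": 0, "rz": 0}, {"tx": 0, "ty": 0, "tz": 0, "rx": 0, "ry": 0, "rz": 0}]'

```text
time_s: 30.03
tcp_pos: [573.6, -6.4, 175.0]
tool_rot: [0.698, 0.716, 0.001, 0.002]
ft_force: [-10.5, 3.9, 25.9]
width: 0.139
gripper_force: 83.2
```

Emit:
jog_arm --steps '[{"tx": 0, "ty": -0.001, "tz": 0.001, "rx": 0, "ry": 0, "rz": 0}, {"tx": 0, "ty": 0, "tz": 0.001, "rx": 0, "ry": 0, "rz": 0}, {"tx": 0, "ty": 0, "tz": 0, "rx": 0, "ry": 0, "rz": 0}, {"tx": 0, "ty": 0, "tz": 0, "rx": 0, "ry": 0, "rz": 0}, {"tx": 0, "ty": 0, "tz": 0, "rx": 0, "ry": 0, "rz": 0}]'

```text
time_s: 30.45
tcp_pos: [573.4, -6.5, 174.1]
tool_rot: [0.698, 0.716, 0.002, 0.003]
ft_force: [-9.9, 3.7, 30.8]
width: 0.136
gripper_force: 83.9
```

Emit:
jog_arm --steps '[{"tx": 0, "ty": 0, "tz": 0.001, "rx": 0, "ry": 0, "rz": 0}, {"tx": 0, "ty": 0, "tz": 0, "rx": 0, "ry": 0, "rz": 0}, {"tx": 0, "ty": 0, "tz": 0, "rx": 0, "ry": 0, "rz": 0}, {"tx": 0, "ty": 0, "tz": 0, "rx": 0, "ry": 0, "rz": 0}]'

```text
time_s: 30.78
tcp_pos: [573.1, -6.7, 172.5]
tool_rot: [0.698, 0.716, 0.002, 0.002]
ft_force: [-9.1, 2.7, 27.8]
width: 0.142
gripper_force: 83.5
```

```bash
python3 - <<'E'
from refine import *
delta([571.7,-6.8],171,.026); print(env.get_obs()["wrist_torque"])
shot("scene","s10")
for n in["cover_edge_a","cover_grip"]:
    for r in spotter.pinpoint("scene",n)[:5]: print(n,np.round(r["xyz"],1),round(r["score"],2))
E
```

```text
t 30.78 tcp [573.1  -6.7 172.5] yaw 0.0262 tool d mm [-0.1 -1.4  1.5] rz 0.0002 w 0.142 F [-9.1  2.7 27.8] gf 83.5 tilt [ 0.0058 -0.0007]
[ 0.42096257  1.12242154 -0.03814321]
cover_edge_a [574.5  66.4  97.5] 0.94
cover_edge_a [482.3  -6.8  95.9] 0.77
cover_edge_a [579.3 -75.7  98.2] 0.76
cover_edge_a [670.9  -4.5  96.3] 0.61
cover_grip [574.1  -9.5 101.2] 0.87
```

Emit:
jog_arm --steps '[{"tx": 0, "ty": -0.001, "tz": 0.001, "rx": 0, "ry": 0, "rz": 0}, {"tx": 0, "ty": 0, "tz": 0, "rx": 0, "ry": 0, "rz": 0}, {"tx": 0, "ty": 0, "tz": 0, "rx": 0, "ry": 0, "rz": 0}, {"tx": 0, "ty": 0, "tz": 0, "rx": 0, "ry": 0, "rz": 0}]'

```text
time_s: 31.27
tcp_pos: [572.3, -6.7, 171.0]
tool_rot: [0.698, 0.716, 0.002, 0.003]
ft_force: [-4.8, 2.2, 23.2]
width: 0.139
gripper_force: 82.9
```

Emit:
jog_arm --steps '[{"tx": 0, "ty": 0, "tz": -0.003, "rx": 0, "ry": 0, "rz": 0}, {"tx": 0, "ty": 0, "tz": 0, "rx": 0, "ry": 0, "rz": 0}, {"tx": 0, "ty": 0, "tz": 0, "rx": 0, "ry": 0, "rz": 0}, {"tx": 0, "ty": 0, "tz": 0, "rx": 0, "ry": 0, "rz": 0}, {"tx": 0, "ty": 0, "tz": -0.015, "rx": 0, "ry": 0, "rz": 0}, {"tx": 0, "ty": 0, "tz": -0.02, "rx": 0, "ry": 0, "rz": 0}, {"tx": 0, "ty": 0, "tz": 0, "rx": 0, "ry": 0, "rz": 0}]' --grip 0.4

```text
time_s: 31.85
tcp_pos: [571.4, -6.9, 206.8]
tool_rot: [0.698, 0.716, 0.001, 0.002]
ft_force: [-0.2, -0.3, 1.7]
width: 0.401
gripper_force: 0.0
```

Emit:
jog_arm --steps '[{"tx": 0, "ty": -0.032, "tz": 0, "rx": 0, "ry": 0, "rz": 0}, {"tx": 0, "ty": -0.032, "tz": 0, "rx": 0, "ry": 0, "rz": 0}, {"tx": 0, "ty": -0.031, "tz": 0, "rx": 0, "ry": 0, "rz": 0}, {"tx": 0, "ty": 0, "tz": 0, "rx": 0, "ry": 0, "rz": 0}, {"tx": 0, "ty": 0, "tz": 0, "rx": 0, "ry": 0, "rz": 0}, {"tx": 0, "ty": 0, "tz": 0, "rx": 0, "ry": 0, "rz": 0}]' --grip 0

```text
time_s: 32.35
tcp_pos: [475.4, -9.2, 203.9]
tool_rot: [0.698, 0.716, 0.0, 0.0]
ft_force: [-0.6, -0.7, 0.1]
width: -0.004
gripper_force: 0.0
```

```bash
sed -i 's/^T=.*;Y/T=np.array([571.9,-6.7]);Y/' h.py; python3 - <<'E'
from refine import *
delta(lab(-95.5,0),170,.026)
b=shot("scene","s11")
cv2.imwrite("pics/s11c.png",cv2.resize(b[150:310,190:350],None,fx=3.7,fy=3.7,interpolation=cv2.INTER_CUBIC))
for z in(94,97): refine("scene","pics/s11.png",[(-106,106,-81,81,z,['+x','-y','+y'])],(571.9,-6.7,.0255))
E
```

```text
t 32.35 tcp [475.4  -9.2 203.9] yaw 0.0258 tool d mm [ 0.   1.  33.9] rz -0.0002 w -0.004 F [-0.6 -0.7  0.1] gf 0.0 tilt [ 0.0009 -0.0001]
scene pics/s11.png [ 5.672e+02 -6.870e+00  3.000e-02] 0.0264 per-edge px [np.float64(-0.06), np.float64(1.89), np.float64(-0.38)]
scene pics/s11.png [ 5.6824e+02 -4.7000e+00  2.0000e-02] 0.0204 per-edge px [np.float64(-0.04), np.float64(1.79), np.float64(-0.57)]
```

View pics/s11c.png

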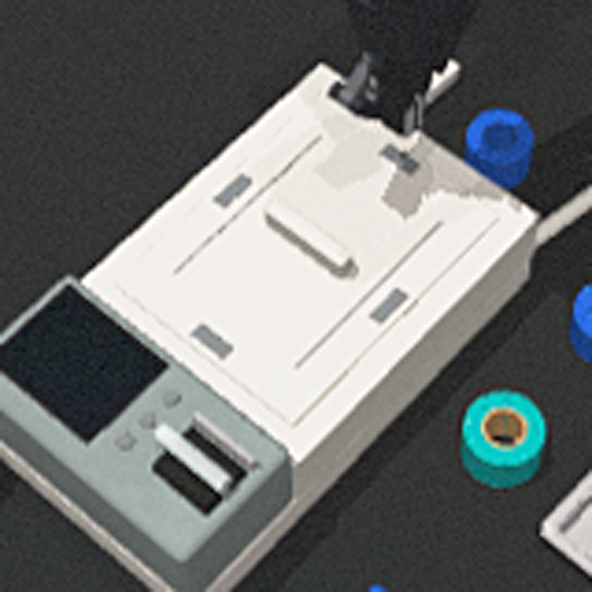

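The cover appears flat on the rim: rib at crop (310,240), pads at (232,190), (400,157), (390,303) and (212,340). I'll press each edge in turn to confirm it's home, starting with -x.

Emit:
jog_arm --steps '[{"tx": 0, "ty": 0.001, "tz": 0.015, "rx": 0, "ry": 0, "rz": 0}, {"tx": 0, "ty": 0, "tz": 0.015, "rx": 0, "ry": 0, "rz": 0}, {"tx": 0, "ty": 0, "tz": 0.003, "rx": 0, "ry": 0, "rz": 0}, {"tx": 0, "ty": 0, "tz": 0.002, "rx": 0, "ry": 0, "rz": 0}, {"tx": 0, "ty": 0, "tz": 0, "rx": 0, "ry": 0, "rz": 0}, {"tx": 0, "ty": 0, "tz": 0, "rx": 0, "ry": 0, "rz": 0}]'

```text
time_s: 32.9
tcp_pos: [476.6, -9.2, 169.5]
tool_rot: [0.698, 0.716, 0.0, 0.0]
ft_force: [-0.1, -0.3, 0.9]
width: -0.001
gripper_force: 0.0
```

Emit:
jog_arm --steps '[{"tx": 0, "ty": 0, "tz": 0.001, "rx": 0, "ry": 0, "rz": 0}, {"tx": 0, "ty": 0, "tz": 0.001, "rx": 0, "ry": 0, "rz": 0}, {"tx": 0, "ty": 0, "tz": 0, "rx": 0, "ry": 0, "rz": 0}, {"tx": 0, "ty": 0, "tz": 0, "rx": 0, "ry": 0, "rz": 0}]'

```text
time_s: 33.23
tcp_pos: [476.0, -9.1, 167.2]
tool_rot: [0.698, 0.716, 0.0, 0.0]
ft_force: [0.7, 0.2, -0.4]
width: 0.001
gripper_force: 0.0
```

Emit:
jog_arm --steps '[{"tx": 0, "ty": 0, "tz": 0.001, "rx": 0, "ry": 0, "rz": 0}, {"tx": 0, "ty": 0, "tz": 0.001, "rx": 0, "ry": 0, "rz": 0}, {"tx": 0, "ty": 0, "tz": 0, "rx": 0, "ry": 0, "rz": 0}, {"tx": 0, "ty": 0, "tz": 0, "rx": 0, "ry": 0, "rz": 0}, {"tx": 0, "ty": 0, "tz": 0, "rx": 0, "ry": 0, "rz": 0}]'

```text
time_s: 33.65
tcp_pos: [476.2, -9.1, 166.6]
tool_rot: [0.698, 0.716, 0.0, 0.0]
ft_force: [-5.9, 0.7, 12.1]
width: 0.002
gripper_force: 6.6
```

Emit:
jog_arm --steps '[{"tx": 0, "ty": 0, "tz": 0.001, "rx": 0, "ry": 0, "rz": 0}, {"tx": 0, "ty": 0, "tz": 0, "rx": 0, "ry": 0, "rz": 0}, {"tx": 0, "ty": 0, "tz": 0, "rx": 0, "ry": 0, "rz": 0}, {"tx": 0, "ty": 0, "tz": 0, "rx": 0, "ry": 0, "rz": 0}]'

```text
time_s: 33.98
tcp_pos: [476.3, -9.1, 166.6]
tool_rot: [0.698, 0.716, 0.0, 0.0]
ft_force: [-10.4, 1.6, 20.6]
width: 0.004
gripper_force: 10.6
```

Edge -x is firm at 93.6 mm under 20 N, so it is home. Next is +x.

Emit:
jog_arm --steps '[{"tx": 0, "ty": 0, "tz": -0.02, "rx": 0, "ry": 0, "rz": 0}, {"tx": 0, "ty": 0, "tz": -0.02, "rx": 0, "ry": 0, "rz": 0}, {"tx": 0, "ty": 0.032, "tz": 0, "rx": 0, "ry": 0, "rz": 0}, {"tx": 0, "ty": 0.032, "tz": 0, "rx": 0, "ry": 0, "rz": 0}, {"tx": 0, "ty": 0.032, "tz": 0, "rx": 0, "ry": 0, "rz": 0}, {"tx": 0, "ty": 0.032, "tz": 0, "rx": 0, "ry": 0, "rz": 0}, {"tx": 0, "ty": 0.032, "tz": 0, "rx": 0, "ry": 0, "rz": 0}, {"tx": 0, "ty": 0.031, "tz": 0, "rx": 0, "ry": 0, "rz": 0}]'

```text
time_s: 34.65
tcp_pos: [668.3, -4.0, 203.7]
tool_rot: [0.698, 0.716, 0.0, -0.0]
ft_force: [-1.4, 0.2, -0.0]
width: -0.002
gripper_force: 0.0
```

Emit:
jog_arm --steps '[{"tx": 0, "ty": 0, "tz": 0, "rx": 0, "ry": 0, "rz": 0}, {"tx": 0, "ty": 0, "tz": 0, "rx": 0, "ry": 0, "rz": 0}, {"tx": 0, "ty": 0, "tz": 0.015, "rx": 0, "ry": 0, "rz": 0}, {"tx": 0, "ty": 0, "tz": 0.011, "rx": 0, "ry": 0, "rz": 0}, {"tx": 0, "ty": 0, "tz": 0, "rx": 0, "ry": 0, "rz": 0}, {"tx": 0, "ty": 0, "tz": 0, "rx": 0, "ry": 0, "rz": 0}, {"tx": 0, "ty": 0, "tz": 0, "rx": 0, "ry": 0, "rz": 0}]'

```text
time_s: 35.23
tcp_pos: [666.5, -4.1, 178.4]
tool_rot: [0.698, 0.716, 0.0, 0.0]
ft_force: [-0.8, -0.3, -0.6]
width: 0.001
gripper_force: 0.0
```

```bash
python3 -c "
from h import *
delta(lab(95.5,0),167.5,.026)"
```

```text
t 35.23 tcp [666.5  -4.1 178.4] yaw 0.026 tool d mm [-0.1  0.9 10.9] rz 0.0 w 0.001 F [-0.8 -0.3 -0.6] gf 0.0 tilt [ 0.0001 -0.    ]
```

Emit:
jog_arm --steps '[{"tx": 0, "ty": 0.001, "tz": 0.008, "rx": 0, "ry": 0, "rz": 0}, {"tx": 0, "ty": 0, "tz": 0.002, "rx": 0, "ry": 0, "rz": 0}, {"tx": 0, "ty": 0, "tz": 0.001, "rx": 0, "ry": 0, "rz": 0}, {"tx": 0, "ty": 0, "tz": 0.001, "rx": 0, "ry": 0, "rz": 0}, {"tx": 0, "ty": 0, "tz": 0, "rx": 0, "ry": 0, "rz": 0}, {"tx": 0, "ty": 0, "tz": 0, "rx": 0, "ry": 0, "rz": 0}]'

```text
time_s: 35.73
tcp_pos: [667.7, -4.1, 166.7]
tool_rot: [0.698, 0.716, -0.0, -0.0]
ft_force: [-3.2, 0.4, 5.3]
width: -0.0
gripper_force: 2.7
```

Emit:
jog_arm --steps '[{"tx": 0, "ty": 0, "tz": 0.001, "rx": 0, "ry": 0, "rz": 0}, {"tx": 0, "ty": 0, "tz": 0.001, "rx": 0, "ry": 0, "rz": 0}, {"tx": 0, "ty": 0, "tz": 0, "rx": 0, "ry": 0, "rz": 0}, {"tx": 0, "ty": 0, "tz": 0, "rx": 0, "ry": 0, "rz": 0}]'

```text
time_s: 36.07
tcp_pos: [667.8, -4.1, 166.6]
tool_rot: [0.698, 0.716, -0.0, -0.0]
ft_force: [-8.4, 0.4, 16.0]
width: -0.007
gripper_force: 7.6
```

Edge +x is firm at the same height. Now the -y edge.

Emit:
jog_arm --steps '[{"tx": 0, "ty": 0, "tz": -0.02, "rx": 0, "ry": 0, "rz": 0}, {"tx": 0, "ty": 0, "tz": -0.02, "rx": 0, "ry": 0, "rz": 0}, {"tx": -0.018, "ty": -0.024, "tz": 0, "rx": 0, "ry": 0, "rz": 0}, {"tx": -0.018, "ty": -0.024, "tz": 0, "rx": 0, "ry": 0, "rz": 0}, {"tx": -0.018, "ty": -0.024, "tz": 0, "rx": 0, "ry": 0, "rz": 0}, {"tx": -0.017, "ty": -0.024, "tz": 0, "rx": 0, "ry": 0, "rz": 0}, {"tx": 0, "ty": 0, "tz": 0, "rx": 0, "ry": 0, "rz": 0}]'

```text
time_s: 36.65
tcp_pos: [570.3, -79.8, 203.1]
tool_rot: [0.699, 0.715, -0.001, -0.001]
ft_force: [0.5, 0.3, 0.3]
width: 0.004
gripper_force: 0.0
```

Emit:
jog_arm --steps '[{"tx": 0, "ty": 0, "tz": 0.015, "rx": 0, "ry": 0, "rz": 0}, {"tx": 0, "ty": 0, "tz": 0.015, "rx": 0, "ry": 0, "rz": 0}, {"tx": 0, "ty": 0, "tz": 0.003, "rx": 0, "ry": 0, "rz": 0}, {"tx": 0, "ty": 0, "tz": 0, "rx": 0, "ry": 0, "rz": 0}, {"tx": 0, "ty": 0, "tz": 0, "rx": 0, "ry": 0, "rz": 0}, {"tx": 0, "ty": 0, "tz": 0, "rx": 0, "ry": 0, "rz": 0}]'

```text
time_s: 37.15
tcp_pos: [574.5, -77.5, 171.8]
tool_rot: [0.698, 0.716, 0.0, 0.001]
ft_force: [-0.4, -0.0, -0.2]
width: -0.0
gripper_force: 0.0
```

```bash
python3 -c "
from h import *
delta(lab(0,-70.5),167.5,.026)"
```

```text
t 37.15 tcp [574.5 -77.5 171.8] yaw 0.0263 tool d mm [ 0.3 -0.8  4.3] rz 0.0003 w -0.0 F [-0.4 -0.  -0.2] gf 0.0 tilt [ 0.0014 -0.0003]
```

Emit:
jog_arm --steps '[{"tx": 0, "ty": 0, "tz": 0.003, "rx": 0, "ry": 0, "rz": 0}, {"tx": 0, "ty": 0, "tz": 0.001, "rx": 0, "ry": 0, "rz": 0}, {"tx": 0, "ty": 0, "tz": 0.001, "rx": 0, "ry": 0, "rz": 0}, {"tx": 0, "ty": 0, "tz": 0.001, "rx": 0, "ry": 0, "rz": 0}, {"tx": 0, "ty": 0, "tz": 0, "rx": 0, "ry": 0, "rz": 0}, {"tx": 0, "ty": 0, "tz": 0, "rx": 0, "ry": 0, "rz": 0}]'

```text
time_s: 37.65
tcp_pos: [574.1, -77.5, 166.6]
tool_rot: [0.698, 0.716, 0.0, 0.0]
ft_force: [-3.6, 1.5, 9.7]
width: 0.001
gripper_force: 5.0
```

Emit:
jog_arm --steps '[{"tx": 0, "ty": 0, "tz": 0.001, "rx": 0, "ry": 0, "rz": 0}, {"tx": 0, "ty": 0, "tz": 0.001, "rx": 0, "ry": 0, "rz": 0}, {"tx": 0, "ty": 0, "tz": 0, "rx": 0, "ry": 0, "rz": 0}, {"tx": 0, "ty": 0, "tz": 0, "rx": 0, "ry": 0, "rz": 0}]'

```text
time_s: 37.98
tcp_pos: [574.2, -77.5, 166.6]
tool_rot: [0.698, 0.716, 0.0, 0.0]
ft_force: [-10.4, 2.7, 22.0]
width: 0.001
gripper_force: 11.2
```

Edge -y is home. Now +y.

Emit:
jog_arm --steps '[{"tx": 0, "ty": 0, "tz": -0.02, "rx": 0, "ry": 0, "rz": 0}, {"tx": 0, "ty": 0, "tz": -0.021, "rx": 0, "ry": 0, "rz": 0}, {"tx": 0.028, "ty": 0, "tz": 0, "rx": 0, "ry": 0, "rz": 0}, {"tx": 0.028, "ty": 0, "tz": 0, "rx": 0, "ry": 0, "rz": 0}, {"tx": 0.028, "ty": 0, "tz": 0, "rx": 0, "ry": 0, "rz": 0}, {"tx": 0.028, "ty": 0, "tz": 0, "rx": 0, "ry": 0, "rz": 0}, {"tx": 0.029, "ty": 0, "tz": 0, "rx": 0, "ry": 0, "rz": 0}, {"tx": 0, "ty": 0, "tz": 0, "rx": 0, "ry": 0, "rz": 0}]'

```text
time_s: 38.65
tcp_pos: [569.6, 67.8, 204.1]
tool_rot: [0.697, 0.717, 0.001, -0.001]
ft_force: [0.1, 0.5, -0.1]
width: -0.001
gripper_force: 0.0
```

Emit:
jog_arm --steps '[{"tx": 0, "ty": 0, "tz": 0.015, "rx": 0, "ry": 0, "rz": 0}, {"tx": 0, "ty": 0, "tz": 0.015, "rx": 0, "ry": 0, "rz": 0}, {"tx": 0, "ty": 0, "tz": 0.004, "rx": 0, "ry": 0, "rz": 0}, {"tx": 0, "ty": 0, "tz": 0, "rx": 0, "ry": 0, "rz": 0}, {"tx": 0, "ty": 0, "tz": 0, "rx": 0, "ry": 0, "rz": 0}, {"tx": 0, "ty": 0, "tz": 0, "rx": 0, "ry": 0, "rz": 0}]'

```text
time_s: 39.15
tcp_pos: [570.7, 63.0, 170.8]
tool_rot: [0.698, 0.716, 0.0, 0.001]
ft_force: [-0.4, -0.6, 0.0]
width: -0.004
gripper_force: 0.0
```

```bash
python3 -c "
from h import *
delta(lab(0,70.5),167.5,.026)"
```

```text
t 39.15 tcp [570.7  63.  170.8] yaw 0.0255 tool d mm [ 0.8 -0.6  3.3] rz -0.0005 w -0.004 F [-0.4 -0.6  0. ] gf 0.0 tilt [ 0.0013 -0.0001]
```

Emit:
jog_arm --steps '[{"tx": 0, "ty": 0, "tz": 0.002, "rx": 0, "ry": 0, "rz": 0}, {"tx": 0, "ty": 0, "tz": 0.001, "rx": 0, "ry": 0, "rz": 0}, {"tx": 0, "ty": 0, "tz": 0.001, "rx": 0, "ry": 0, "rz": 0}, {"tx": 0, "ty": 0, "tz": 0.001, "rx": 0, "ry": 0, "rz": 0}, {"tx": 0, "ty": 0, "tz": 0, "rx": 0, "ry": 0, "rz": 0}, {"tx": 0, "ty": 0, "tz": 0, "rx": 0, "ry": 0, "rz": 0}]'

```text
time_s: 39.65
tcp_pos: [570.4, 63.3, 166.6]
tool_rot: [0.698, 0.716, 0.0, 0.0]
ft_force: [-4.8, -1.2, 10.1]
width: -0.0
gripper_force: 4.8
```

Emit:
jog_arm --steps '[{"tx": 0, "ty": 0, "tz": 0.001, "rx": 0, "ry": 0, "rz": 0}, {"tx": 0, "ty": 0, "tz": 0.001, "rx": 0, "ry": 0, "rz": 0}, {"tx": 0, "ty": 0, "tz": 0, "rx": 0, "ry": 0, "rz": 0}, {"tx": 0, "ty": 0, "tz": 0, "rx": 0, "ry": 0, "rz": 0}]'

```text
time_s: 39.98
tcp_pos: [570.6, 63.3, 166.6]
tool_rot: [0.698, 0.716, 0.0, 0.0]
ft_force: [-10.6, -0.1, 22.0]
width: -0.0
gripper_force: 11.2
```

All four edges stop at the same height, 93.6 mm. I back away and take a last look.

Emit:
jog_arm --steps '[{"tx": 0, "ty": 0, "tz": -0.03, "rx": 0, "ry": 0, "rz": 0}, {"tx": 0, "ty": 0, "tz": -0.04, "rx": 0, "ry": 0, "rz": 0}, {"tx": 0, "ty": 0, "tz": -0.04, "rx": 0, "ry": 0, "rz": 0}, {"tx": 0, "ty": -0.04, "tz": 0, "rx": 0, "ry": 0, "rz": 0}, {"tx": 0, "ty": -0.04, "tz": 0, "rx": 0, "ry": 0, "rz": 0}, {"tx": 0, "ty": -0.04, "tz": 0, "rx": 0, "ry": 0, "rz": 0}, {"tx": 0, "ty": 0, "tz": 0, "rx": 0, "ry": 0, "rz": 0}, {"tx": 0, "ty": 0, "tz": 0, "rx": 0, "ry": 0, "rz": 0}]'

```text
time_s: 40.65
tcp_pos: [448.1, 60.4, 272.8]
tool_rot: [0.698, 0.716, 0.0, 0.0]
ft_force: [0.1, 0.5, 1.1]
width: -0.002
gripper_force: 0.0
```

```bash
python3 - <<'E'
from h import *
b=shot("scene","s12")
cv2.imwrite("pics/s12c.png",cv2.resize(b[100:400,130:480],(700,600),interpolation=cv2.INTER_CUBIC))
for r in spotter.pinpoint("scene","cover_edge_a")[:4]: print(np.round(r["xyz"],1),round(r["score"],2))
E
```

```text
[571.7  68.4  94. ] 0.88
[666.3  -5.4  93. ] 0.87
[575.  -73.8  92.1] 0.79
[479.7  -5.1  94. ] 0.75
```

View pics/s12c.png

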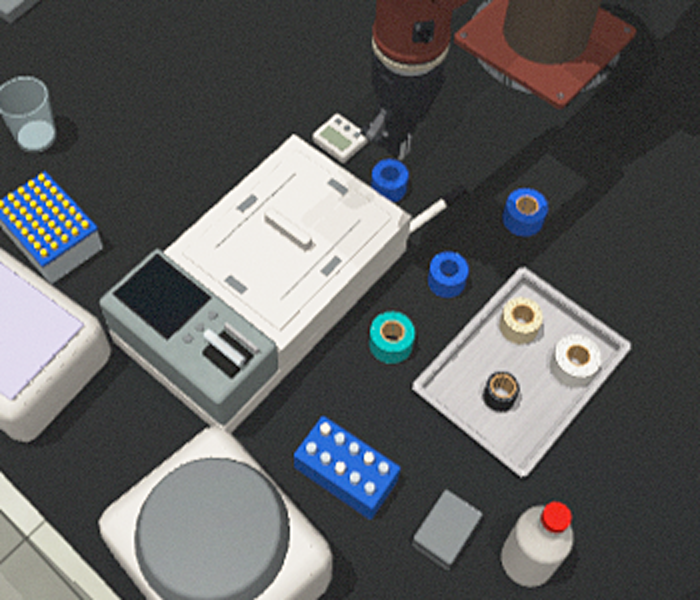

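The cover sits flat on the bay at (290,230). The three rolls lie flat in the tray at (521,320), (577,357) and (502,390), and the bystanders haven't moved. I hand the job in.

```bash
python3 -c "
from station import env
print(env.finish_job())"
```

```text
the job is handed in; nothing more can be done
None
```

The job is handed in, with no verdict returned: the three rolls present lie flat in the tray, the cover is pressed home on all four edges, and the other things on the bench are where they were.

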